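# Lock a faceplate arbor in the carving stand

### The arm

A 6-joint arm with a two-finger parallel gripper is mounted at the origin on the work surface. World frame = base frame: x ahead of the robot, y to its left, z up, the work surface at z = 0. Lengths are in m, angles in rad, forces in N, time in s.
With the tool pointing down it reaches from about 0.35 to 0.775 m from the base axis. Payload 7.3 kg.
Tool frame: the origin (TCP) lies on the front face of the gripper's body, between the roots of the fingers; the fingertips stand 66 mm ahead of it and the grasp point (between the pads) lies 47 mm ahead of it; z points along the fingers, y is the direction in which the jaws open and shut (so a half turn about z gives the same grasp; the last joint's range is limited). The gripper opens to 92 mm and grips with 3 to 60 N. Pads are 19 mm wide; open, the fingers measure 130 mm over their backs; the gripper's body (75 mm by 190 mm) begins 47 mm behind the grasp point.
Start: joints at [-1.466, 0.342, 1.524, -0, 1.275, -0.146], TCP at [0.13, -0.509, 0.292] pointing down, gripper open.
Joint ranges: [-2.53, 2.53], [-0.77, 2.02], [0.04, 2.7], [-1, 4.14], [0.28, 2.66], [-3.11, 3.11]. Speed limits (rad/s): [2.57, 2.57, 3.14, 3.14, 3.14, 3.14].

### API

Orientations are given as [roll, pitch, yaw] about the fixed x, y, z axes, in that order (R = Rz(yaw) Ry(pitch) Rx(roll)).
In Python, from cell import observe, read_camera, hand_in, search_frame, tip_of gives the robot as it stands. The module is installed in compiled form; this text tells all that it offers.
- The arm moves only by the tool apply_moves, never from a script. Its argument "motion" is a list of rows, each an object with "offset": the shift along the tool's x, y, z in mm, a list of three; "rotation": the turn, a rotation vector about the tool's x, y, z in rad, a list of three. In form: [{"offset": [x, y, z], "rotation": [rx, ry, rz]}, ...]. A call has 1 to 12 rows; each row shifts and turns the pose as measured when the row begins, along the tool's axes as they then stand; what a row does not reach is not made up. A row lasts 1/12 s, in which the tool goes at most 41.7 mm and 7.16 degrees, less where a joint would pass 70% of its speed; a pose out of reach is approached as far as the arm can. A call with a gripper value outside its range is refused whole. "grip" is the closure, from 0 (fully open) to 1 (shut), set as the call begins (left out, the last holds). The fingers move at their own pace and stop on an object; "grip_force" is the grip in N (left out, the last holds). Time passes only in rows, so rows that do not move let the fingers close. It gives the time, the measured TCP pose, the force and the opening at its end, in the units of the state.
- observe(): the state, without advancing time (a new reading comes with each control period).
- read_camera(name): name is "scene" or "top" or "wrist"; returns a dict with "img" (480x640x3 uint8, red, green, blue), "camera_matrix" (3x3 intrinsics, pixels), "D" ([k1, k2, p1, p2, k3] as OpenCV has them; the pictures are not rectified), "R" (3x3) and "t" (3): a world point X has camera coordinates R X + t; the wrist camera has in their place "tool_from_camera" (4x4, takes a point from camera to tool coordinates, whose origin is the TCP and whose axes are the flange's). Camera axes: x right, y down, z forward; pixel columns grow to the right and rows downward; lengths in m; the calibration is good to about 2 mm. A picture is of the moment at which its call begins: read the wrist's pose just before it. There is no depth.
- hand_in(): hands the job in, once; it reports no verdict.
Trained networks look in a picture, given as the dict that the camera call returned (one of the last four; its "shot" number tells which), for a name from the list of things; names that differ only in an ending like _2 or _b are one class to them, and where a whole thing is asked for, a point or a joint stands for the part that bears it (a point fixed in the world has none). Each returns a list of dicts, best first, with "score" (0 to 1); they miss things now and then, are a little off and sometimes report something else, mostly with a low value. They report only what shows in the picture. A call takes as long as a camera call. They do not tell look-alikes from the thing itself.
- search_frame(query, picture): "location" ([x, y, z] in m, in world coordinates, good to about 4 mm: the middle of the surface that is visible of it).
- tip_of(query, picture): "location" ([x, y, z] in m, in world coordinates, good to about 4 mm: a listed point, or the origin of a listed thing).
The state is a dict: "time": time; "qpos": joint angles; "qvel": joint speeds; "joint_efforts": joint torques, N m; "tool_pos": TCP position; "tool_rot": TCP orientation; "contact_force": force on the tool from outside, world axes, zero at the start; "torque": the same for the moment, N m; "opening": finger opening in m.
Only numpy, scipy, OpenCV 4.12 (cv2) and the standard library are available. Lean on these libraries where they do the work, as an engineer would, in place of code of your own. Each camera call takes 0.05 s, during which the arm holds its last target.

### The job

Take the faceplate arbor from the rack and set its shank in the taper socket of the carving stand by light hand pressure only, so that it stands there loose and a few millimetres proud when you let go. Then take the mallet by its handle and tap the plate straight down with the flat end of the mallet's head, with gentle taps, until the shank locks and the plate is fully home on the socket's rim; never hammer it hard. Finally stand the mallet back upright on the bench, and leave the other centres, tools and bowls where they are.

Things in the scene. Friction and masses are not known exactly. Their poses are not given: they have to be found in the camera images.
- arbor_plate (a point): Centre of the plate of the faceplate arbor: a flat round steel disc, 60 mm in diameter, 12 mm thick, four small dark screw holes in its top, on a tapered shank. z up along the shank. It starts hanging in one of the rack's three holes, plate resting on the rack's top; it is the widest of the three things there. Mass 0.39 kg.
- arbor_shoulder (a point): Centre of the plate's underside, 6 mm below arbor_plate, where the shank begins; z up along the axis. The plain steel shank hangs 68 mm below this point: 1:20 taper, 17.8 mm in diameter just under the plate, 14.4 mm near its end, the last 4 mm bevelled to 12 mm.
- socket_rim (a point): Centre of the socket's mouth in the flat rim on top of the carving stand, 110 mm above the bench; z up along the bore (1:20, 17.6 mm wide at the rim, 68 mm deep and more). A shank let in with less than 8 N stops with the plate's underside 3 to 6 mm above the rim and stays loose. Locked, the underside is 0 to 0.8 mm above the rim and nothing moves any more.
- stand: Carving stand, bolted down; origin under its centre, z up. Grey foot 116 mm wide, grey column 62 mm wide up to 60 mm high, steel nose 38 mm wide from 72 mm up to the rim; a clamp lever with a black ball reaches 65 mm out and 86 mm up. Driving the shank from loose to locked takes 16 N plus 0.5 N per mm/s: a slow tap (30 mm/s) takes it 1 to 2 mm in; two to six do it. Tapped at 40 mm/s when solid, the blow peaks near 70 N.
- rack: Light wooden block, fixed: 36 mm wide along its x, 235 mm long along its y, 85 mm high, feet 75 mm wide at its ends. Origin at the centre of its underside, z up. Three 23 mm holes at y = -75, 0 and +75 mm on its centre line hold the arbor and two lathe centres in any order. Fingers fit down both long sides.
- spur_mid (a point): Middle of the head of the four-spur drive centre, in another hole of the rack: head 25 mm in diameter, 20 mm high with spurs up to 30 mm above the rack. To be left in place.
- cone_mid (a point): Middle of the housing of the cone centre, in another hole of the rack: housing 34 mm in diameter, 22 mm high with a cone up to 46 mm above the rack. To be left in place.
- mallet: Round wooden carver's mallet, 185 mm long, 0.29 to 0.45 kg, standing upright on the flat end of its head, handle up. Origin at the centre of that flat end, z up along the handle. Head 68 mm wide, 82 mm high; handle 25 mm in diameter, from 86 to 185 mm above the flat end. It can be gripped from any side.
- mallet_handle (a point): Point on the axis of the mallet's handle, 145 mm above the flat end of the head; z up along the handle.
- mallet_foot (a point): Centre of the flat end of the mallet's head, the face to tap with.
- gouge_mid (a point): A carving gouge with a pale handle lying on the bench, about 240 mm long, 27 mm thick; leave it.
- bent_gouge_mid (a point): A carving gouge with a dark handle lying on the bench, about 210 mm long; leave it.
- drift_mid (a point): A dark flat steel taper drift, 150 x 22 x 6 mm, lying on the bench; leave it.
- small_bowl_mid (a point): A small finished bowl, 110 mm wide, 45 mm high; leave it.
- blank_mid (a point): A pale, half-hollowed round bowl blank, 190 mm wide, 45 mm high; leave it.
- brush_grip (a point): A bench brush lying on the bench, about 200 mm long, point on its handle; leave it.
- wax_jar_mid (a point): A jar of wax, 64 mm wide, 65 mm high; leave it.
There are look-alikes about, which are no part of the job. Leave any blue, purple or turquoise look-alike of the part that bears arbor_plate alone.

How it is judged:
On the way, in this order (a step that is already met when the one before it is completed fails the run):
1. the arbor stands loose in the socket, let go, its plate still at least 2 mm above the rim (horizontal distance between arbor_shoulder and socket_rim below 0.003 m and angle between the z axis of arbor_shoulder and the z axis of socket_rim, either way round below 0.04 rad and z of arbor_shoulder in the frame of socket_rim between 0.002 and 0.01 m and contact force between the fingers and arbor below 0.1 N), for 0.2 s.
2. the mallet is what drives it home: mallet on the plate and the plate's underside within 1.5 mm of the rim (horizontal distance between arbor_shoulder and socket_rim below 0.003 m and angle between the z axis of arbor_shoulder and the z axis of socket_rim, either way round below 0.04 rad and z of arbor_shoulder in the frame of socket_rim between -0.003 and 0.0015 m and contact force between mallet and arbor above 1 N).
At the end, for the whole second after the job is handed in: The arbor's shank is locked in the socket: underside of the plate no more than 1.5 mm above the rim, within 3 mm of the socket's axis, upright within 0.04 rad, at rest; the mallet stands upright (within 0.1 rad) on the bench, at rest (horizontal distance between arbor_shoulder and socket_rim below 0.003 m and angle between the z axis of arbor_shoulder and the z axis of socket_rim, either way round below 0.04 rad and z of arbor_shoulder in the frame of socket_rim between -0.003 and 0.0015 m and angle between mallet_handle's own z axis and vertical below 0.1 rad and height (world z) of mallet_foot below 0.006 m and linear speed of mallet below 0.02 m/s and linear speed of arbor below 0.01 m/s); the robot touches nothing.
It fails at once if a blow or push on the plate with the mallet that peaks above 120 N (contact force between mallet and arbor above 120 N).
It fails at once if the shank's end rammed on the stand with more than 40 N before it is in the socket (contact force between arbor and stand above 40 N and z of arbor_shoulder in the frame of socket_rim above 0.015 m).
It fails at once if the arbor laid or dropped on the bench (contact force between arbor and table above 0.5 N).
It fails at once if one of the other two centres moved by more than 15 mm (distance of any of spur_mid, cone_mid from where it was at the start of the episode above 0.015 m).
It fails at once if a gouge, the drift, the bowl, the blank, the jar or the brush moved by more than 25 mm (distance of any of gouge_mid, bent_gouge_mid, drift_mid, small_bowl_mid, blank_mid, wax_jar_mid, brush_grip from where it was at the start of the episode above 0.025 m).
It also fails if it takes over 72 s, if anything falls off the work surface, if the arm or the gripper's body presses on something with over 40 N, if the wrist force passes 120 N, or if a joint passes its speed limit or range.

## Working session

There is one attempt and no reset: what is moved stays moved. The work goes in short steps, Python scripts to look and compute and a tool call to move; the robot and the scene stay as the last step left them, time stands still between calls to the robot, and variables do not carry over. Pictures are saved under pics/ and viewed, and the job is handed in when it is done.

Besides the shell and the picture viewer there is one more tool, called after ">>>" as a command line: name --argument value ..., lists and objects as JSON in quotes. apply_moves: Moves the arm, as the interface text tells. Its arguments: {"type":"object","properties":{"motion":{"type":"array"},"grip":{"type":"number"},"grip_force":{"type":"number"}},"required":["motion"]}

```bash
mkdir -p pics; cat > h.py <<'E'
import numpy as np, cv2
from cell import observe, read_camera, search_frame, tip_of, hand_in
def save(p,n,crop=None,scale=1):
    im=p["img"]
    if crop: im=im[crop[1]:crop[3],crop[0]:crop[2]]
    if scale!=1: im=cv2.resize(im,None,fx=scale,fy=scale,interpolation=cv2.INTER_CUBIC)
    cv2.imwrite("pics/"+n,im[:,:,::-1])
def proj(p,X):
    r,_=cv2.Rodrigues(np.array(p["R"])); 
    return cv2.projectPoints(np.array(X,float).reshape(-1,1,3),r,np.array(p["t"],float),np.array(p["camera_matrix"]),np.array(p["D"]))[0].reshape(-1,2)
def ray(p,uv,z):
    u=cv2.undistortPoints(np.array(uv,float).reshape(-1,1,2),np.array(p["camera_matrix"]),np.array(p["D"])).reshape(-1,2)
    R=np.array(p["R"]);t=np.array(p["t"]);C=-R.T@t
    out=[]
    for a in u:
        d=R.T@np.array([a[0],a[1],1]); out.append(C+d*(z-C[2])/d[2])
    return np.array(out)
E
python3 - <<'E'
from h import *
print(observe())
for c in("scene","top"):
    p=read_camera(c); save(p,c+"0.png")
    for n in["arbor_plate","arbor_shoulder","socket_rim","stand","rack","spur_mid","cone_mid","mallet","mallet_handle","mallet_foot","gouge_mid","wax_jar_mid"]:
        for r in tip_of(n,p)[:3]: print(c,n,np.round(r["location"],3),round(r["score"],2),np.round(proj(p,r["location"])[0]))
E
```

```text
{'time': 0.0, 'qpos': array([-1.46601489e+00,  3.42711926e-01,  1.52501716e+00, -2.88493662e-05,
        1.27536722e+00, -1.46012365e-01]), 'qvel': array([-0.00016802, -0.00030395,  0.00061384, -0.00061274,  0.00146363,
       -0.00042872]), 'joint_efforts': array([ 8.57276555e-04, -4.31233120e+01, -2.44215077e+01,  7.19149341e-02,
        5.59598836e-02, -1.29457976e-04]), 'tool_pos': array([ 0.13026742, -0.50827067,  0.29155043]), 'tool_rot': array([-3.14010098e+00, -1.91480262e-04,  2.50802080e-01]), 'contact_force': array([-0.03304337,  0.15311411,  0.15791942]), 'torque': array([-0.02476033,  0.01617963,  0.07215958]), 'opening': 0.09192396433535469}
scene arbor_plate [ 0.622 -0.239  0.073] 0.96 [248. 302.]
scene arbor_plate [ 0.532 -0.513  0.076] 0.86 [106. 295.]
scene arbor_plate [ 0.421 -0.373  0.073] 0.73 [170. 239.]
scene arbor_shoulder [ 0.621 -0.239  0.066] 0.82 [248. 304.]
scene arbor_shoulder [ 0.424 -0.373  0.068] 0.79 [171. 241.]
scene arbor_shoulder [ 0.524 -0.31   0.085] 0.7 [205. 268.]
scene socket_rim [ 0.629 -0.003  0.11 ] 0.94 [361. 270.]
scene stand [ 0.634 -0.
[... 850 characters left out ...]
409. 249.]
top arbor_shoulder [ 0.539 -0.514  0.069] 0.66 [495. 244.]
top socket_rim [ 0.628 -0.001  0.109] 0.57 [275. 207.]
top stand [ 0.629 -0.003 -0.002] 0.94 [279. 217.]
top rack [ 0.525 -0.309 -0.001] 0.88 [404. 256.]
top spur_mid [ 0.539 -0.381  0.093] 0.68 [442. 243.]
top mallet [ 0.536 -0.303  0.089] 0.73 [408. 246.]
top mallet [ 0.511  0.221 -0.002] 0.72 [189. 265.]
top mallet_handle [0.509 0.223 0.142] 0.74 [172. 259.]
top mallet_foot [ 0.519 -0.23   0.099] 0.57 [378. 253.]
top mallet_foot [0.513 0.217 0.003] 0.56 [190. 265.]
top gouge_mid [0.376 0.063 0.011] 0.7 [252. 320.]
top wax_jar_mid [ 0.724 -0.376  0.025] 0.9 [428. 175.]
top wax_jar_mid [0.381 0.059 0.013] 0.58 [254. 318.]
```

View pics/scene0.png

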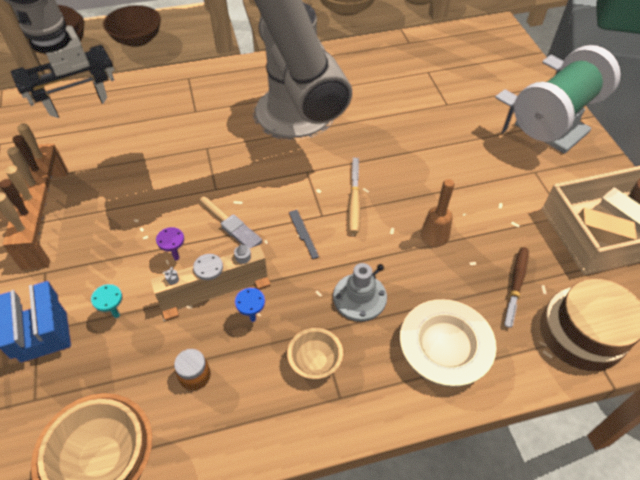

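View pics/top0.png

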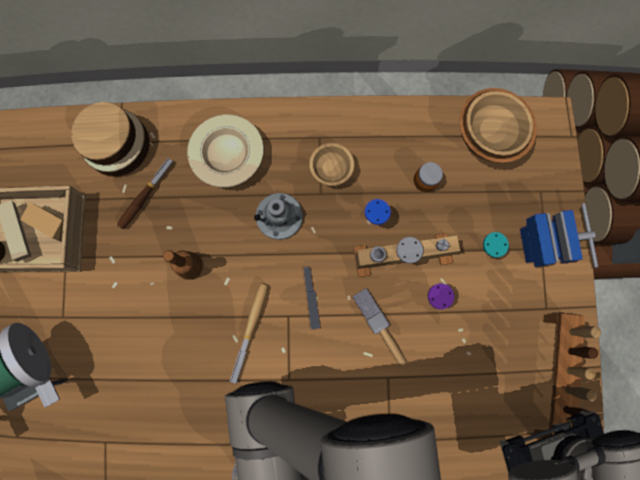

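```bash
python3 - <<'E'
import cv2
a=cv2.imread('pics/scene0.png')[215:345,90:290]; cv2.imwrite('pics/c1.png',cv2.resize(a,None,fx=4,fy=4,interpolation=2))
a=cv2.imread('pics/top0.png')[180:310,340:520]; cv2.imwrite('pics/c2.png',cv2.resize(a,None,fx=4,fy=4,interpolation=2))
E
```

```text
(no output)
```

View pics/c1.png

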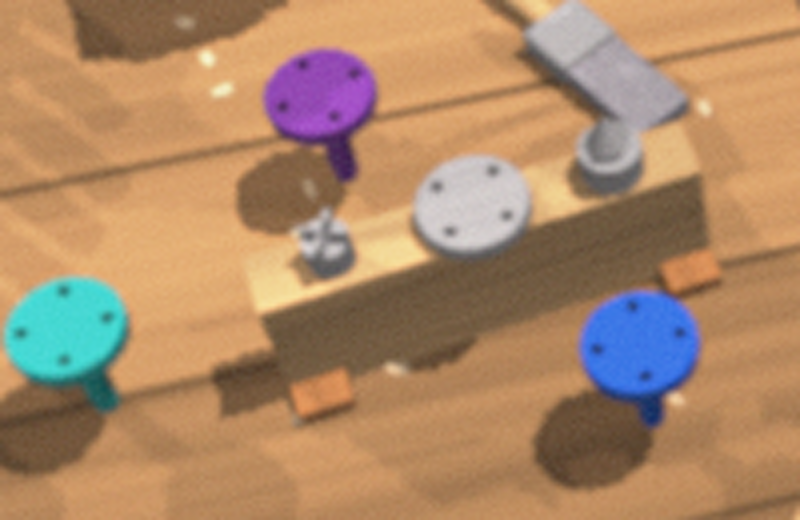

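View pics/c2.png

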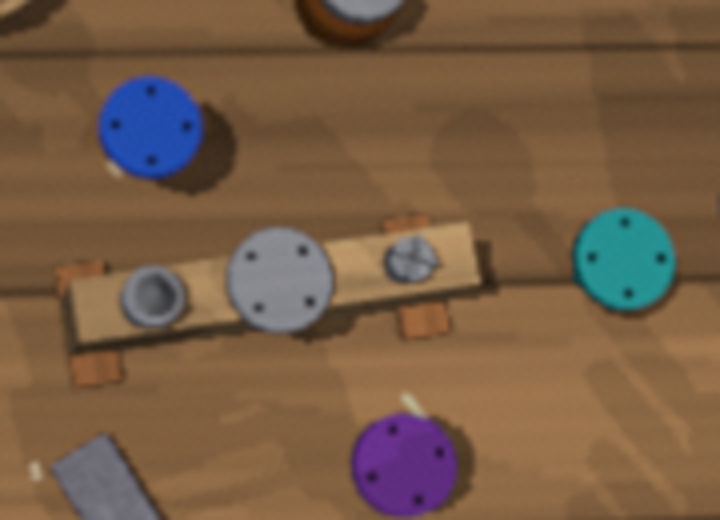

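Candidates in the scene picture: the purple disc (171,240), turquoise disc (107,298), blue disc (250,301) and plain steel disc in the rack's middle hole (208,266). I choose the steel one. It is the widest thing in the rack, and the close crop shows four holes in its top. The cone is at (242,252) and the spur at (172,277). I'll hover over the rack first.

>>> apply_moves --motion '[{"offset": [36.5, -8, 0], "rotation": [0, 0, 0]}, {"offset": [36.5, -8, 0], "rotation": [0, 0, 0]}, {"offset": [36.5, -8, 0], "rotation": [0, 0, 0]}, {"offset": [36.5, -8, 0], "rotation": [0, 0, 0]}, {"offset": [36.5, -8, 0], "rotation": [0, 0, 0]}, {"offset": [36.5, -8, 0], "rotation": [0, 0, 0]}, {"offset": [36.5, -8, 0], "rotation": [0, 0, 0]}, {"offset": [36.5, -8, 0], "rotation": [0, 0, 0]}, {"offset": [36.5, -8, 0], "rotation": [0, 0, 0]}, {"offset": [36.5, -8, 0], "rotation": [0, 0, 0]}, {"offset": [36.5, -8, 0], "rotation": [0, 0, 0]}, {"offset": [36.5, -8, 0], "rotation": [0, 0, 0]}]' --grip 0

```text
time: 2.3
tool_pos: [0.5428, -0.304, 0.2916]
tool_rot: [3.138, 0.002, 0.236]
contact_force: [1.2, -1.8, 0.4]
opening: 0.0919
```

>>> apply_moves --motion '[{"offset": [0, 0, 0], "rotation": [0, 0, -0.121]}, {"offset": [0, 0, 0], "rotation": [0, 0, -0.121]}, {"offset": [0, 0, 0], "rotation": [0, 0, -0.121]}, {"offset": [0, 0, 0], "rotation": [0, 0, -0.121]}, {"offset": [0, 0, 0], "rotation": [0, 0, -0.121]}, {"offset": [0, 0, 0], "rotation": [0, 0, -0.121]}, {"offset": [0, 0, 0], "rotation": [0, 0, -0.121]}, {"offset": [0, 0, 0], "rotation": [0, 0, -0.121]}, {"offset": [0, 0, 0], "rotation": [0, 0, -0.121]}, {"offset": [0, 0, 0], "rotation": [0, 0, -0.121]}, {"offset": [0, 0, 0], "rotation": [0, 0, -0.121]}, {"offset": [0, 0, 0], "rotation": [0, 0, -0.121]}]'

```text
time: 3.3
tool_pos: [0.5516, -0.2961, 0.288]
tool_rot: [-3.14, 0.0, 1.737]
contact_force: [-0.2, 0.5, -0.0]
opening: 0.0919
```

```bash
cat >> h.py <<'E'
from scipy.spatial.transform import Rotation as Ro
def wcam():
    o=observe(); p=read_camera("wrist")
    T=np.eye(4);T[:3,:3]=Ro.from_euler('xyz',o["tool_rot"]).as_matrix();T[:3,3]=o["tool_pos"]
    M=np.linalg.inv(T@np.array(p["tool_from_camera"])); q=dict(p); q["R"]=M[:3,:3];q["t"]=M[:3,3]
    return o,p,q
def totool(o,d):
    return Ro.from_euler('xyz',o["tool_rot"]).as_matrix().T@np.array(d)*1000
E
python3 - <<'E'
from h import *
o,p,q=wcam(); print(o["time"],o["tool_pos"],o["tool_rot"],o["contact_force"]); save(p,"w1.png")
for n in["arbor_plate","spur_mid","cone_mid"]:
    for r in tip_of(n,p)[:3]: print(n,np.round(r["location"],4),round(r["score"],2),np.round(proj(q,r["location"])[0]))
E
```

```text
3.3 [ 0.55162274 -0.29607491  0.28802858] [-3.14003090e+00  3.18664422e-04  1.73712256e+00] [-0.19082515  0.49206913 -0.03384058]
arbor_plate [ 0.624  -0.235   0.0733] 0.71 [429. 162.]
arbor_plate [ 0.5226 -0.3074  0.0924] 0.7 [277. 240.]
arbor_plate [ 0.4233 -0.3732  0.0719] 0.61 [148. 291.]
cone_mid [ 0.5215 -0.2308  0.0927] 0.64 [291. 132.]
```

View pics/w1.png

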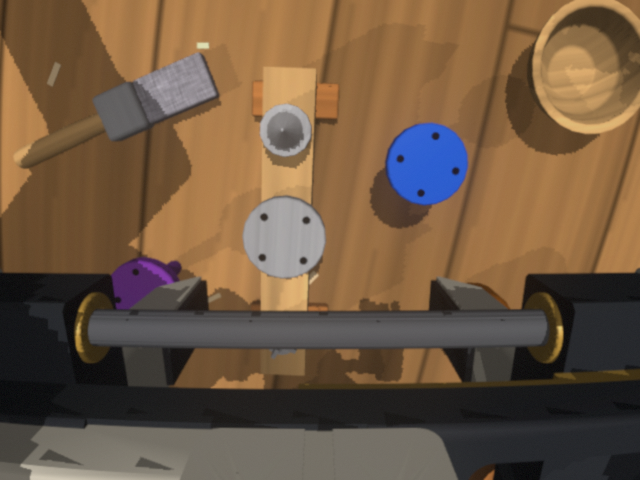

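The wrist view shows the steel plate centred near (284,237), the cone at (285,130), and the rack running almost straight up the picture.

```bash
python3 - <<'E'
from h import *
o,p,q=wcam()
im=p["img"][190:285,235:335].astype(int)
sat=im.max(2)-im.min(2); m=((sat<30)&(im.mean(2)>110)).astype(np.uint8)
m=cv2.morphologyEx(m,cv2.MORPH_OPEN,np.ones((5,5)))
n,l,s,c=cv2.connectedComponentsWithStats(m); k=1+np.argmax(s[1:,4])
cs,_=cv2.findContours((l==k).astype(np.uint8),0,1); e=cv2.fitEllipse(cv2.convexHull(max(cs,key=cv2.contourArea)))
uv=np.array(e[0])+[235,190]; print(uv,e[1],s[k])
X=ray(q,uv,0.097)[0]; print("wrist",X)
a=ray(q,[[289,70],[284,305]],0.085); print(a, a[0]-a[1], np.arctan2(*(a[0]-a[1])[:2]))
for cam,box in(("top",(385,230,435,268)),("scene",(190,250,226,284))):
    pp=read_camera(cam); im=pp["img"][box[1]:box[3],box[0]:box[2]].astype(int)
    sat=im.max(2)-im.min(2); m=((sat<30)&(im.mean(2)>90)).astype(np.uint8);m=cv2.morphologyEx(m,cv2.MORPH_OPEN,np.ones((5,5)))
    n,l,s,c=cv2.connectedComponentsWithStats(m); k=1+np.argmax(s[1:,4]); cs,_=cv2.findContours((l==k).astype(np.uint8),0,1)
    e=cv2.fitEllipse(cv2.convexHull(max(cs,key=cv2.contourArea))); uv=np.array(e[0])+box[:2]; print(cam,uv,e[1],s[k],ray(pp,uv,0.097)[0])
E
```

```text
[283.95363235 237.30646133] (80.69071960449219, 82.86243438720703) [   8    7   83   81 5088]
wrist [ 0.52771211 -0.30345045  0.097     ]
[[ 0.51427955 -0.18964155  0.085     ]
 [ 0.53441863 -0.36006602  0.085     ]] [-0.02013909  0.17042447  0.        ] -0.11762466863067059
top [406.59432793 250.6532383 ] (30.351694107055664, 62.1051139831543) [   0    0   50   38 1044] [ 0.52384345 -0.29684042  0.097     ]
scene [208.43327904 264.96155739] (27.93573570251465, 32.04721450805664) [  4   0  28  30 648] [ 0.52744789 -0.30118223  0.097     ]
```

```bash
python3 - <<'E'
from h import *
o=observe(); print(totool(o,np.array([.5277,-.3030,.143])-o["tool_pos"]))
E
```

```text
[ -3.00351163 -24.52460228 145.18727065]
```

>>> apply_moves --motion '[{"offset": [-1, -8.2, 10], "rotation": [0, 0, 0.025]}, {"offset": [-1, -8.2, 20], "rotation": [0, 0, 0.024]}, {"offset": [-1, -8.2, 20], "rotation": [0, 0, 0]}, {"offset": [0, 0, 10], "rotation": [0, 0, 0]}, {"offset": [0, 0, 0], "rotation": [0, 0, 0]}]'

```text
time: 4.07
tool_pos: [0.5279, -0.3027, 0.2278]
tool_rot: [3.139, 0.004, 1.67]
contact_force: [-1.0, -0.7, -0.2]
opening: 0.0916
```

```bash
python3 - <<'E'
from h import *
o=observe(); print(o["tool_pos"],o["tool_rot"],totool(o,np.array([.5277,-.3030,.143])-o["tool_pos"]))
E
```

```text
[ 0.5279095  -0.30272867  0.22780626] [3.1391415  0.00351226 1.6695076 ] [ 4.84961403e-02 -4.43093763e-01  8.48057854e+01]
```

>>> apply_moves --motion '[{"offset": [0, 0, 20], "rotation": [0, 0, -0.018]}, {"offset": [0, 0, 20], "rotation": [0, 0, 0]}, {"offset": [0, 0, 18], "rotation": [0, 0, 0]}, {"offset": [0, 0, 12], "rotation": [0, 0, 0]}, {"offset": [0, 0, 6], "rotation": [0, 0, 0]}, {"offset": [0, 0, 4], "rotation": [0, 0, 0]}, {"offset": [0, 0, 0], "rotation": [0, 0, 0]}]'

```text
time: 4.65
tool_pos: [0.5336, -0.3045, 0.1505]
tool_rot: [3.131, 0.01, 1.685]
contact_force: [-0.6, -0.2, -0.2]
opening: 0.0914
```

```bash
python3 - <<'E'
from h import *
o,p,q=wcam(); print(o["tool_pos"],o["tool_rot"],totool(o,np.array([.5277,-.3030,.143])-o["tool_pos"])); save(p,"w2.png")
E
```

```text
[ 0.53361174 -0.30451348  0.15049823] [3.13133692 0.00978123 1.68466679] [ 2.24862908 -5.77786519  7.41772624]
```

View pics/w2.png

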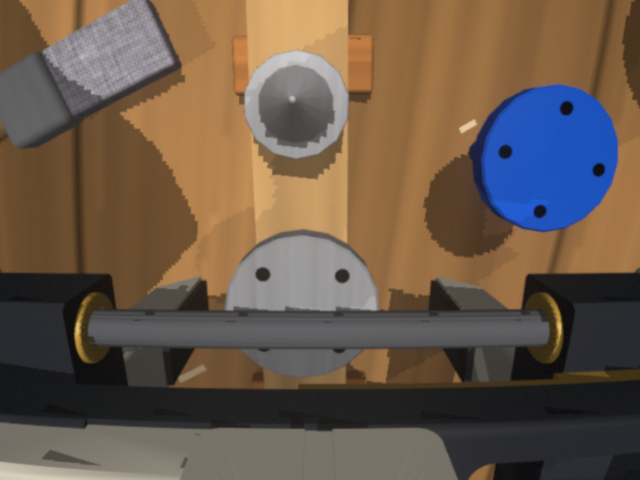

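```bash
cat >> h.py <<'E'
def go(pos,yaw):
    o=observe(); R=Ro.from_euler('xyz',o["tool_rot"]); Rt=Ro.from_euler('xyz',[np.pi,0,yaw])
    print("t",o["time"],"pos",np.round(o["tool_pos"],4),"rot",np.round(o["tool_rot"],4),"F",np.round(o["contact_force"],2),"op",round(o["opening"],4))
    print("offset",np.round(totool(o,np.array(pos)-o["tool_pos"]),2),"rotvec",np.round((R.inv()*Rt).as_rotvec(),4))
E
python3 -c "
from h import *
go([.5277,-.3030,.143],1.688)"
```

```text
t 4.7 pos [ 0.5338 -0.3047  0.1511] rot [3.1305 0.0105 1.6847] F [ 0.69 -0.52 -0.26] op 0.0918
offset [ 2.46 -6.    8.04] rotvec [ 0.011   0.0105 -0.0032]
```

>>> apply_moves --motion '[{"offset": [1.2, -3, 3], "rotation": [0.01, 0.01, -0.003]}, {"offset": [1.2, -3, 3], "rotation": [0, 0, 0]}, {"offset": [0, 0, 2], "rotation": [0, 0, 0]}, {"offset": [0, 0, 0], "rotation": [0, 0, 0]}]'

```text
time: 5.03
tool_pos: [0.5284, -0.3036, 0.1456]
tool_rot: [3.138, 0.003, 1.688]
contact_force: [-1.2, -0.2, 0.4]
opening: 0.0918
```

```bash
python3 -c "
from h import *
go([.5277,-.3030,.143],1.688)"
```

```text
t 5.0333 pos [ 0.5284 -0.3036  0.1456] rot [3.1377e+00 3.1000e-03 1.6880e+00] F [-1.21 -0.24  0.44] op 0.0918
offset [ 0.72 -0.6   2.58] rotvec [0.0039 0.0031 0.    ]
```

Aligned over the plate, so I close the gripper.

>>> apply_moves --motion '[{"offset": [0.7, -0.6, 2], "rotation": [0.004, 0.003, 0]}, {"offset": [0, 0, 0], "rotation": [0, 0, 0]}, {"offset": [0, 0, 0], "rotation": [0, 0, 0]}, {"offset": [0, 0, 0], "rotation": [0, 0, 0]}, {"offset": [0, 0, 0], "rotation": [0, 0, 0]}, {"offset": [0, 0, 0], "rotation": [0, 0, 0]}, {"offset": [0, 0, 0], "rotation": [0, 0, 0]}, {"offset": [0, 0, 0], "rotation": [0, 0, 0]}]' --grip 1 --grip_force 35

```text
time: 5.7
tool_pos: [0.5277, -0.3032, 0.1442]
tool_rot: [3.141, 0.001, 1.688]
contact_force: [0.2, -0.5, 0.5]
opening: 0.0592
```

```bash
python3 -c "
from h import *
go([.5277,-.3030,.143],1.688)
o,p,q=wcam();save(p,'w3.png')"
```

```text
t 5.7 pos [ 0.5277 -0.3032  0.1442] rot [3.1413e+00 7.0000e-04 1.6877e+00] F [ 0.16 -0.5   0.54] op 0.0592
offset [ 0.2  -0.02  1.19] rotvec [ 0.0003  0.0007 -0.0003]
```

View pics/w3.png

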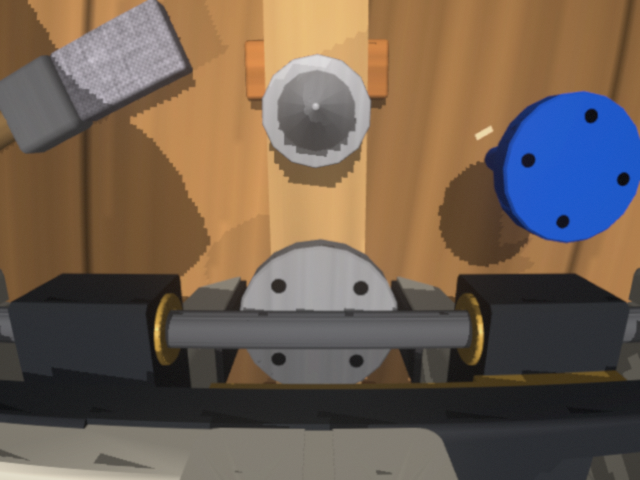

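>>> apply_moves --motion '[{"offset": [0, 0, -3], "rotation": [0, 0, 0]}, {"offset": [0, 0, -6], "rotation": [0, 0, 0]}, {"offset": [0, 0, -12], "rotation": [0, 0, 0]}, {"offset": [0, 0, -15], "rotation": [0, 0, 0]}, {"offset": [0, 0, -15], "rotation": [0, 0, 0]}, {"offset": [0, 0, -15], "rotation": [0, 0, 0]}, {"offset": [0, 0, -15], "rotation": [0, 0, 0]}, {"offset": [0, 0, -15], "rotation": [0, 0, 0]}, {"offset": [0, 0, -15], "rotation": [0, 0, 0]}, {"offset": [0, 0, -15], "rotation": [0, 0, 0]}, {"offset": [0, 0, -12], "rotation": [0, 0, 0]}, {"offset": [0, 0, -8], "rotation": [0, 0, 0]}]'

```text
time: 6.75
tool_pos: [0.525, -0.3009, 0.2926]
tool_rot: [-3.129, -0.012, 1.688]
contact_force: [0.9, 0.3, -4.4]
opening: 0.0592
```

```bash
python3 - <<'E'
from h import *
o,p,q=wcam();save(p,'w4.png')
print("disc",ray(q,[318.5,322],o["tool_pos"][2]-.0472)-o["tool_pos"])
t=read_camera("top");save(t,"t4.png",(200,150,440,330),3)
s=read_camera("scene");save(s,"s4.png",(160,160,440,340),2.8)
for P in(t,s):
  for n in["socket_rim","arbor_plate","arbor_shoulder"]:
    for r in tip_of(n,P)[:2]: print(n,np.round(r["location"],4),round(r["score"],2),np.round(proj(P,r["location"])[0]))
go([.629,-.002,.30],1.688)
E
```

```text
disc [[-0.0005996  -0.00019459 -0.0472    ]]
socket_rim [ 0.6307 -0.0044  0.112 ] 0.87 [277. 206.]
arbor_plate [ 0.628  -0.241   0.0723] 0.77 [379. 209.]
arbor_plate [ 0.5281 -0.3028  0.2387] 0.59 [422. 238.]
arbor_shoulder [ 0.6206 -0.2366  0.0675] 0.96 [377. 212.]
arbor_shoulder [ 0.5368 -0.5109  0.0712] 0.54 [494. 245.]
socket_rim [ 0.6284 -0.0019  0.1121] 0.65 [362. 269.]
arbor_plate [ 0.6186 -0.2381  0.0723] 0.98 [248. 301.]
arbor_plate [ 0.4218 -0.3707  0.0731] 0.96 [171. 239.]
arbor_shoulder [ 0.4235 -0.375   0.0678] 0.91 [170. 242.]
arbor_shoulder [ 0.6235 -0.2356  0.0654] 0.79 [250. 305.]
t 7.2 pos [ 0.5248 -0.3008  0.2902] rot [-3.1274 -0.0136  1.6876] F [ 0.58  0.5  -4.5 ] op 0.059
offset [284.68 138.19  -7.87] rotvec [-0.0142 -0.0136 -0.0003]
```

View pics/t4.png

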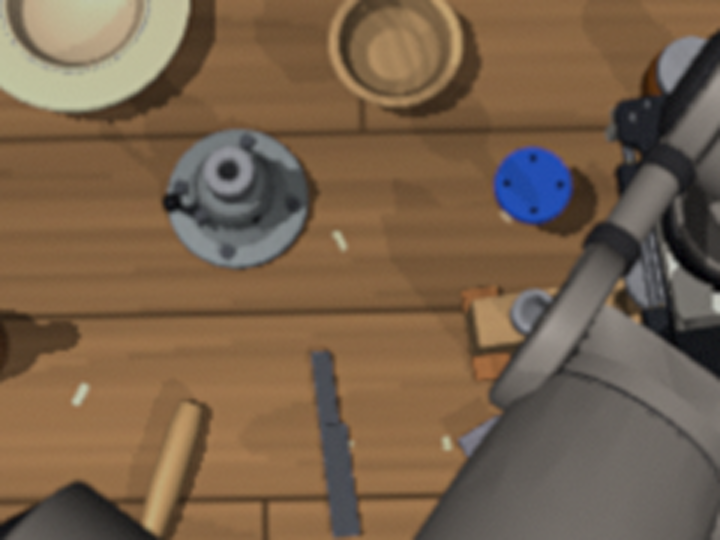

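View pics/s4.png

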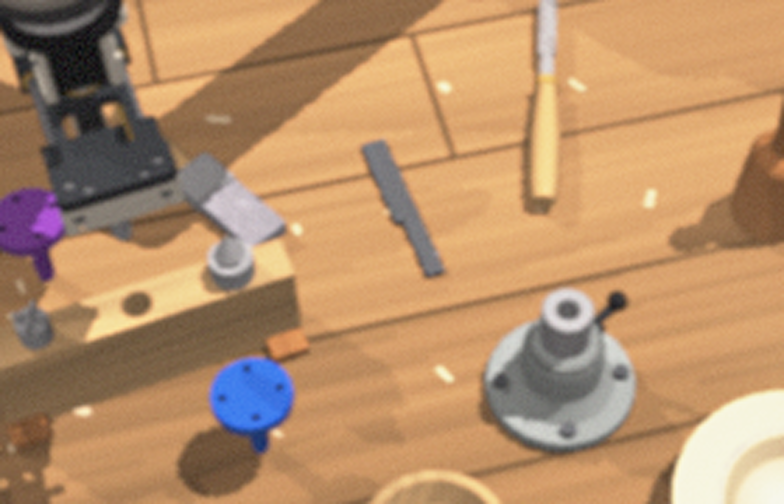

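View pics/w4.png

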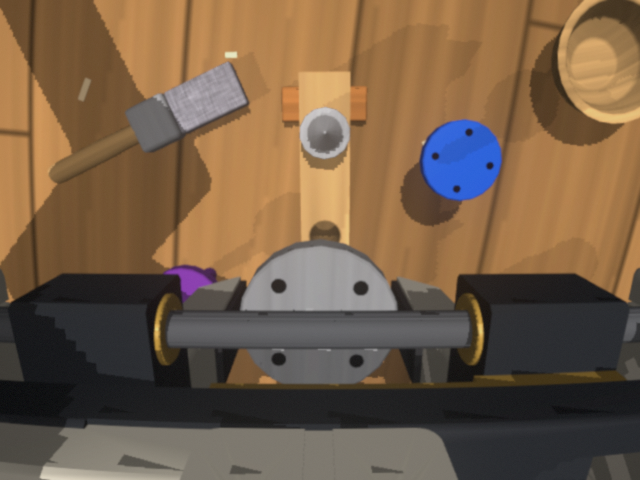

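The plate is held and lifted; the middle rack hole is now empty. The socket bore shows at about (276,206.7) in the top view and (362.9,270) in the scene view.

```bash
python3 - <<'E'
from h import *
t=read_camera("top");s=read_camera("scene")
save(t,"tz.png",(256,187,296,227),15);save(s,"sz.png",(343,250,383,290),15)
print(ray(t,[276,206.7],.11),ray(s,[362.9,270],.11))
E
```

```text
[[ 0.62854662 -0.0028176   0.11      ]] [[6.29406869e-01 4.21774471e-04 1.10000000e-01]]
```

View pics/tz.png

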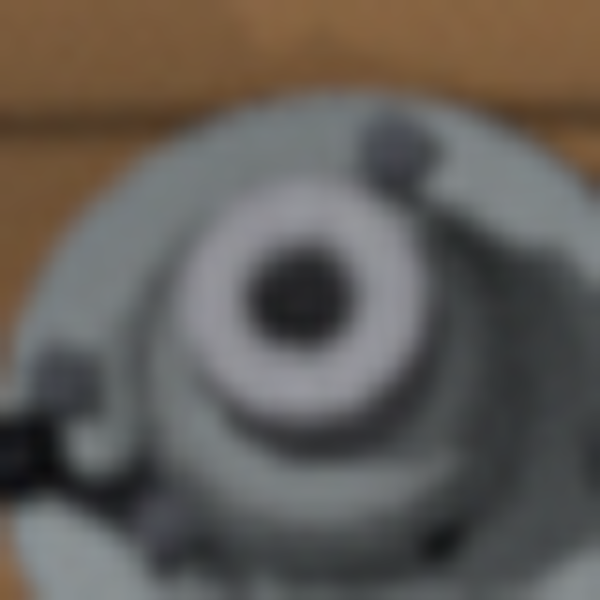

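View pics/sz.png

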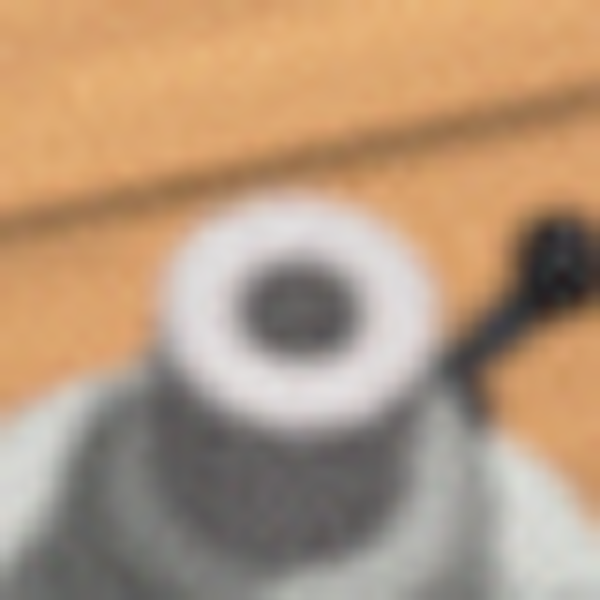

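>>> apply_moves --motion '[{"offset": [10, 7, -2], "rotation": [-0.014, -0.013, 0]}, {"offset": [24, 17, -2], "rotation": [0, 0, 0]}, {"offset": [26, 19, -2], "rotation": [0, 0, 0]}, {"offset": [26, 19, -2], "rotation": [0, 0, 0]}, {"offset": [26, 19, -2], "rotation": [0, 0, 0]}, {"offset": [26, 19, 0], "rotation": [0, 0, 0]}, {"offset": [26, 17, 0], "rotation": [0, 0, 0]}, {"offset": [18, 13, 0], "rotation": [0, 0, 0]}, {"offset": [8, 6, 0], "rotation": [0, 0, 0]}, {"offset": [0, 0, 0], "rotation": [0, 0, 0]}]'

```text
time: 8.13
tool_pos: [0.6437, -0.0818, 0.3005]
tool_rot: [3.134, 0.001, 1.685]
contact_force: [-0.8, -0.5, -3.7]
opening: 0.0588
```

```bash
python3 - <<'E'
from h import *
go([.629,-.001,.30],1.688)
o,p,q=wcam();save(p,'w5.png'); print(proj(q,[.629,-.001,.11]))
for r in tip_of("socket_rim",p)[:2]: print(np.round(r["location"],4),r["score"])
go([.629,-.001,.30],1.688)
E
```

```text
t 8.1333 pos [ 0.6437 -0.0818  0.3005] rot [3.1342e+00 7.0000e-04 1.6847e+00] F [-0.76 -0.48 -3.73] op 0.0588
offset [81.98 -5.43  0.4 ] rotvec [ 0.0074  0.0007 -0.0033]
[[308.1987492  112.33558853]]
[ 0.6245 -0.0008  0.1119] 0.93
t 8.2333 pos [ 0.6427 -0.0843  0.3005] rot [3.1353e+00 1.5000e-03 1.6827e+00] F [-0.85 -0.95 -4.73] op 0.0594
offset [84.33 -4.36  0.37] rotvec [ 0.0063  0.0016 -0.0053]
```

View pics/w5.png

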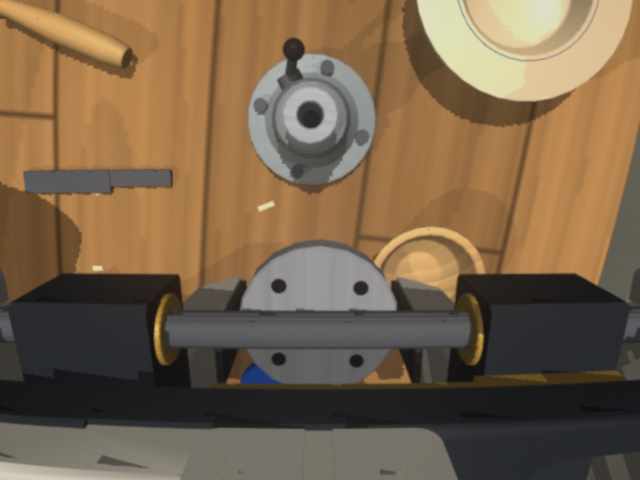

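The stand shows ahead, with its bore at about (310,115). The arm was still settling, so I re-measure now that it is steady.

```bash
python3 - <<'E'
from h import *
for i in range(2):
    o,p,q=wcam(); g=cv2.cvtColor(p["img"],cv2.COLOR_RGB2GRAY)
    x0,y0=290,90
    c=g[y0:y0+50,x0:x0+45]; m=(c<75).astype(np.uint8)
    n,l,s,ce=cv2.connectedComponentsWithStats(m)
    for k in range(1,n):
        if s[k,4]>100: print(s[k],ce[k]+[x0,y0],"rim.11:",ray(q,ce[k]+[x0,y0],.11)[0])
save(p,"w6.png",(270,75,350,155),7)
go([.629,-.001,.30],1.688)
E
```

```text
[ 10   9  24  25 479] [311.60125261 110.82881002] rim.11: [ 0.63016073 -0.00243365  0.11      ]
[ 10   7  25  25 478] [312.01464435 109.06276151] rim.11: [ 0.63015224 -0.00243614  0.11      ]
t 8.3333 pos [ 0.6424 -0.086   0.3007] rot [3.1353e+00 1.9000e-03 1.6801e+00] F [-0.57 -0.75 -3.06] op 0.0588
offset [85.97 -4.04  0.5 ] rotvec [ 0.0062  0.002  -0.0079]
```

View pics/w6.png

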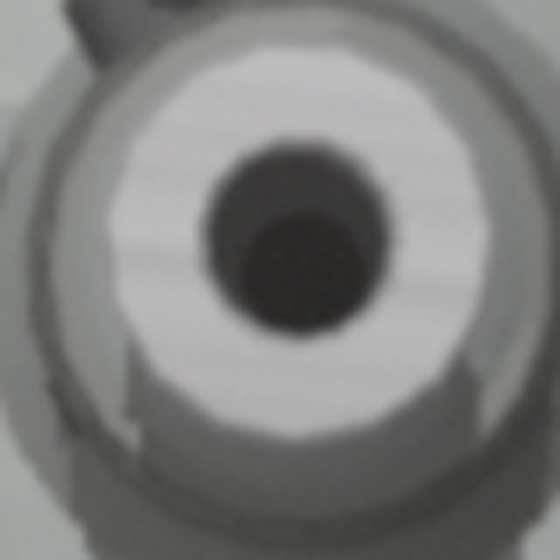

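```bash
python3 - <<'E'
from h import *
go([.630,-.002,.26],1.688)
E
```

```text
t 8.3333 pos [ 0.6424 -0.086   0.3007] rot [3.1353e+00 1.9000e-03 1.6801e+00] F [-0.57 -0.75 -3.06] op 0.0588
offset [84.95 -3.4  40.51] rotvec [ 0.0062  0.002  -0.0079]
```

>>> apply_moves --motion '[{"offset": [8, -0.5, 2], "rotation": [0.006, 0.002, -0.008]}, {"offset": [15, -0.5, 5], "rotation": [0, 0, 0]}, {"offset": [16, -0.6, 7], "rotation": [0, 0, 0]}, {"offset": [16, -0.6, 8], "rotation": [0, 0, 0]}, {"offset": [13, -0.6, 8], "rotation": [0, 0, 0]}, {"offset": [9, -0.6, 5], "rotation": [0, 0, 0]}, {"offset": [4, 0, 2], "rotation": [0, 0, 0]}, {"offset": [0, 0, 0], "rotation": [0, 0, 0]}, {"offset": [0, 0, 0], "rotation": [0, 0, 0]}]'

```text
time: 9.08
tool_pos: [0.6259, -0.0052, 0.2605]
tool_rot: [-3.14, 0.0, 1.679]
contact_force: [-0.1, -1.2, -4.3]
opening: 0.0591
```

```bash
python3 - <<'E'
from h import *
go([.630,-.002,.245],1.688)
E
```

```text
t 9.0833 pos [ 0.6259 -0.0052  0.2605] rot [-3.1397e+00  3.0000e-04  1.6788e+00] F [-0.06 -1.17 -4.25] op 0.0591
offset [ 2.73  4.49 15.5 ] rotvec [-0.0019  0.0003 -0.0092]
```

>>> apply_moves --motion '[{"offset": [1.4, 2.2, 2], "rotation": [-0.002, 0, -0.009]}, {"offset": [1.3, 2.2, 2], "rotation": [0, 0, 0]}, {"offset": [0, 0, 0], "rotation": [0, 0, 0]}, {"offset": [0, 0, 0], "rotation": [0, 0, 0]}, {"offset": [0, 0, 0], "rotation": [0, 0, 0]}]'

```text
time: 9.5
tool_pos: [0.6315, -0.004, 0.2572]
tool_rot: [3.139, 0.002, 1.686]
contact_force: [-0.6, -0.3, -4.1]
opening: 0.0589
```

```bash
python3 - <<'E'
from h import *
go([.630,-.002,.245],1.688)
t=read_camera("top");s=read_camera("scene")
save(t,"t7.png",(220,150,340,250),6);save(s,"s7.png",(290,150,450,320),3.5)
E
```

```text
t 9.5 pos [ 0.6315 -0.004   0.2572] rot [3.1387e+00 1.7000e-03 1.6864e+00] F [-0.58 -0.26 -4.12] op 0.0589
offset [ 2.18 -1.24 12.18] rotvec [ 0.0028  0.0017 -0.0016]
```

View pics/s7.png

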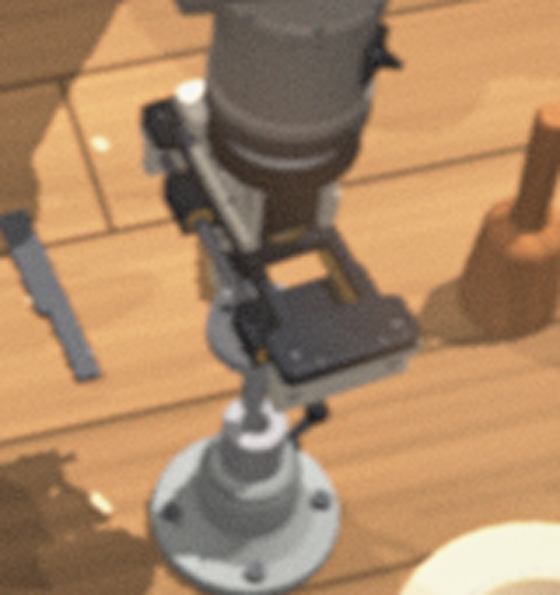

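The shank's end stands right above the bore in the scene view. I trim the offset and let it in slowly.

>>> apply_moves --motion '[{"offset": [1.1, -0.6, 3], "rotation": [0.003, 0.002, -0.001]}, {"offset": [1, -0.5, 3], "rotation": [0, 0, 0]}, {"offset": [0, 0, 2], "rotation": [0, 0, 0]}, {"offset": [0, 0, 0], "rotation": [0, 0, 0]}, {"offset": [0, 0, 0], "rotation": [0, 0, 0]}]'

```text
time: 10.02
tool_pos: [0.6298, -0.0021, 0.2484]
tool_rot: [-3.141, -0.0, 1.687]
contact_force: [-0.4, 0.2, -4.2]
opening: 0.0591
```

```bash
python3 - <<'E'
from h import *
go([.630,-.002,.23],1.688)
s=read_camera("scene"); save(s,"s8.png",(335,230,395,290),10)
go([.630,-.002,.23],1.688)
E
```

```text
t 10.0167 pos [ 0.6298 -0.0021  0.2484] rot [-3.1411e+00 -5.0000e-04  1.6871e+00] F [-0.38  0.23 -4.24] op 0.0591
offset [ 0.09  0.24 18.41] rotvec [-0.0005 -0.0005 -0.0009]
t 10.0667 pos [ 0.6297 -0.0021  0.2484] rot [-3.1409e+00 -5.0000e-04  1.6871e+00] F [ 0.64 -1.02 -3.38] op 0.0588
offset [ 0.08  0.28 18.37] rotvec [-0.0007 -0.0005 -0.0009]
```

View pics/s8.png

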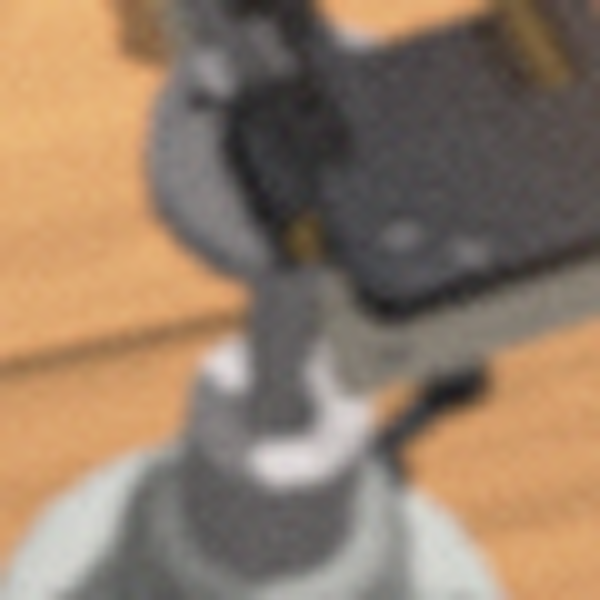

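>>> apply_moves --motion '[{"offset": [0, 0.1, 3], "rotation": [0, 0, 0]}, {"offset": [0, 0.1, 3], "rotation": [0, 0, 0]}, {"offset": [0, 0, 2], "rotation": [0, 0, 0]}, {"offset": [0, 0, 2], "rotation": [0, 0, 0]}, {"offset": [0, 0, 2], "rotation": [0, 0, 0]}, {"offset": [0, 0, 2], "rotation": [0, 0, 0]}, {"offset": [0, 0, 0], "rotation": [0, 0, 0]}]'

```text
time: 10.65
tool_pos: [0.63, -0.0021, 0.2328]
tool_rot: [-3.141, -0.0, 1.687]
contact_force: [-0.6, -0.2, -3.5]
opening: 0.0593
```

```bash
python3 -c "
from h import *
go([.630,-.002,.18],1.688)"
```

```text
t 10.65 pos [ 0.63   -0.0021  0.2328] rot [-3.1410e+00 -4.0000e-04  1.6872e+00] F [-0.64 -0.18 -3.47] op 0.0593
offset [3.000e-02 6.000e-02 5.283e+01] rotvec [-0.0006 -0.0004 -0.0008]
```

>>> apply_moves --motion '[{"offset": [0, 0, 3], "rotation": [0, 0, 0]}, {"offset": [0, 0, 3], "rotation": [0, 0, 0]}, {"offset": [0, 0, 3], "rotation": [0, 0, 0]}, {"offset": [0, 0, 3], "rotation": [0, 0, 0]}, {"offset": [0, 0, 3], "rotation": [0, 0, 0]}, {"offset": [0, 0, 3], "rotation": [0, 0, 0]}, {"offset": [0, 0, 0], "rotation": [0, 0, 0]}]'

```text
time: 11.23
tool_pos: [0.63, -0.0021, 0.2128]
tool_rot: [-3.141, -0.0, 1.687]
contact_force: [-0.2, 0.3, -4.2]
opening: 0.059
```

```bash
python3 -c "
from h import *
go([.630,-.002,.18],1.688)"
```

```text
t 11.2333 pos [ 0.63   -0.0021  0.2128] rot [-3.1409e+00 -5.0000e-04  1.6871e+00] F [-0.22  0.31 -4.15] op 0.059
offset [ 0.07  0.06 32.77] rotvec [-0.0007 -0.0005 -0.0009]
```

>>> apply_moves --motion '[{"offset": [0, 0, 3], "rotation": [0, 0, 0]}, {"offset": [0, 0, 3], "rotation": [0, 0, 0]}, {"offset": [0, 0, 3], "rotation": [0, 0, 0]}, {"offset": [0, 0, 3], "rotation": [0, 0, 0]}, {"offset": [0, 0, 3], "rotation": [0, 0, 0]}, {"offset": [0, 0, 3], "rotation": [0, 0, 0]}, {"offset": [0, 0, 3], "rotation": [0, 0, 0]}, {"offset": [0, 0, 2], "rotation": [0, 0, 0]}, {"offset": [0, 0, 0], "rotation": [0, 0, 0]}]'

```text
time: 11.98
tool_pos: [0.6302, -0.0018, 0.1873]
tool_rot: [-3.141, -0.001, 1.687]
contact_force: [0.3, 0.6, -3.4]
opening: 0.0592
```

```bash
python3 -c "
from h import *
go([.630,-.002,.175],1.688)"
```

```text
t 11.9833 pos [ 0.6302 -0.0018  0.1873] rot [-3.1415e+00 -8.0000e-04  1.6872e+00] F [ 0.27  0.59 -3.35] op 0.0592
offset [-0.18 -0.18 12.3 ] rotvec [-0.0001 -0.0008 -0.0008]
```

>>> apply_moves --motion '[{"offset": [0, 0, 2], "rotation": [0, 0, 0]}, {"offset": [0, 0, 2], "rotation": [0, 0, 0]}, {"offset": [0, 0, 2], "rotation": [0, 0, 0]}, {"offset": [0, 0, 1], "rotation": [0, 0, 0]}, {"offset": [0, 0, 0], "rotation": [0, 0, 0]}]'

```text
time: 12.4
tool_pos: [0.6303, -0.0015, 0.18]
tool_rot: [3.141, -0.001, 1.687]
contact_force: [0.7, 1.1, -3.8]
opening: 0.0592
```

>>> apply_moves --motion '[{"offset": [0, 0, 1], "rotation": [0, 0, 0]}, {"offset": [0, 0, 1], "rotation": [0, 0, 0]}, {"offset": [0, 0, 0], "rotation": [0, 0, 0]}]'

```text
time: 12.65
tool_pos: [0.6303, -0.0014, 0.1779]
tool_rot: [3.141, -0.001, 1.687]
contact_force: [-0.2, 0.9, -3.8]
opening: 0.0591
```

>>> apply_moves --motion '[{"offset": [0, 0, 0.8], "rotation": [0, 0, 0]}, {"offset": [0, 0, 0.8], "rotation": [0, 0, 0]}, {"offset": [0, 0, 0], "rotation": [0, 0, 0]}]'

```text
time: 12.9
tool_pos: [0.6303, -0.0014, 0.1762]
tool_rot: [3.141, -0.001, 1.687]
contact_force: [-0.0, 1.4, -3.1]
opening: 0.059
```

>>> apply_moves --motion '[{"offset": [0, 0, 0.7], "rotation": [0, 0, 0]}, {"offset": [0, 0, 0], "rotation": [0, 0, 0]}]'

```text
time: 13.07
tool_pos: [0.6303, -0.0014, 0.1755]
tool_rot: [3.141, -0.001, 1.687]
contact_force: [-0.4, 0.8, -4.2]
opening: 0.0594
```

>>> apply_moves --motion '[{"offset": [0, 0, 0.6], "rotation": [0, 0, 0]}, {"offset": [0, 0, 0], "rotation": [0, 0, 0]}]'

```text
time: 13.23
tool_pos: [0.6303, -0.0014, 0.1749]
tool_rot: [3.141, -0.001, 1.687]
contact_force: [-0.4, 0.5, -4.5]
opening: 0.0589
```

>>> apply_moves --motion '[{"offset": [0, 0, 0.6], "rotation": [0, 0, 0]}, {"offset": [0, 0, 0], "rotation": [0, 0, 0]}]'

```text
time: 13.4
tool_pos: [0.6303, -0.0013, 0.1742]
tool_rot: [3.141, -0.001, 1.687]
contact_force: [-0.0, 0.7, -4.2]
opening: 0.0585
```

Now about 5 mm proud with no load on the rim, so I let go here and its own weight settles it.

>>> apply_moves --motion '[{"offset": [0, 0, 0], "rotation": [0, 0, 0]}, {"offset": [0, 0, 0], "rotation": [0, 0, 0]}, {"offset": [0, 0, 0], "rotation": [0, 0, 0]}, {"offset": [0, 0, 0], "rotation": [0, 0, 0]}, {"offset": [0, 0, 0], "rotation": [0, 0, 0]}, {"offset": [0, 0, 0], "rotation": [0, 0, 0]}, {"offset": [0, 0, 0], "rotation": [0, 0, 0]}]' --grip 0

```text
time: 13.98
tool_pos: [0.6321, -0.0023, 0.1771]
tool_rot: [3.134, 0.001, 1.687]
contact_force: [-0.3, -0.4, 0.6]
opening: 0.0911
```

>>> apply_moves --motion '[{"offset": [0, 0, -4], "rotation": [0, 0, 0]}, {"offset": [0, 0, -8], "rotation": [0, 0, 0]}, {"offset": [0, 0, -15], "rotation": [0, 0, 0]}, {"offset": [0, 0, -20], "rotation": [0, 0, 0]}, {"offset": [0, 0, -25], "rotation": [0, 0, 0]}, {"offset": [0, 0, -25], "rotation": [0, 0, 0]}, {"offset": [0, 0, -20], "rotation": [0, 0, 0]}, {"offset": [-10, 0, -10], "rotation": [0, 0, 0]}, {"offset": [-20, 0, -5], "rotation": [0, 0, 0]}, {"offset": [-20, 0, 0], "rotation": [0, 0, 0]}, {"offset": [-10, 0, 0], "rotation": [0, 0, 0]}, {"offset": [0, 0, 0], "rotation": [0, 0, 0]}]'

```text
time: 14.98
tool_pos: [0.6378, -0.0624, 0.3245]
tool_rot: [3.129, 0.003, 1.69]
contact_force: [0.2, -0.7, 0.8]
opening: 0.0917
```

```bash
python3 - <<'E'
from h import *
go([.515,.215,.30],1.688)
o,p,q=wcam();save(p,'w9.png')
s=read_camera("scene"); save(s,"s9.png",(310,210,410,310),6)
t=read_camera("top")
for P in(s,t):
  for n in["mallet","mallet_handle","mallet_foot"]:
    for r in tip_of(n,P)[:1]: print(n,np.round(r["location"],4),round(r["score"],2),np.round(proj(P,r["location"])[0]))
E
```

```text
t 14.9833 pos [ 0.6378 -0.0624  0.3245] rot [3.1286 0.0035 1.69  ] F [ 0.24 -0.7   0.79] op 0.0917
offset [290.11 -89.24  22.29] rotvec [0.013  0.0034 0.002 ]
mallet [5.097e-01 2.229e-01 1.000e-04] 0.81 [435. 235.]
mallet_handle [0.5086 0.219  0.1451] 0.95 [444. 194.]
mallet_foot [ 0.5144  0.2215 -0.0045] 0.87 [435. 238.]
mallet [ 0.5097  0.2247 -0.0013] 0.61 [188. 266.]
mallet_handle [0.5093 0.2195 0.1431] 0.98 [174. 259.]
mallet_foot [ 0.507   0.2172 -0.    ] 0.75 [190. 267.]
```

View pics/s9.png

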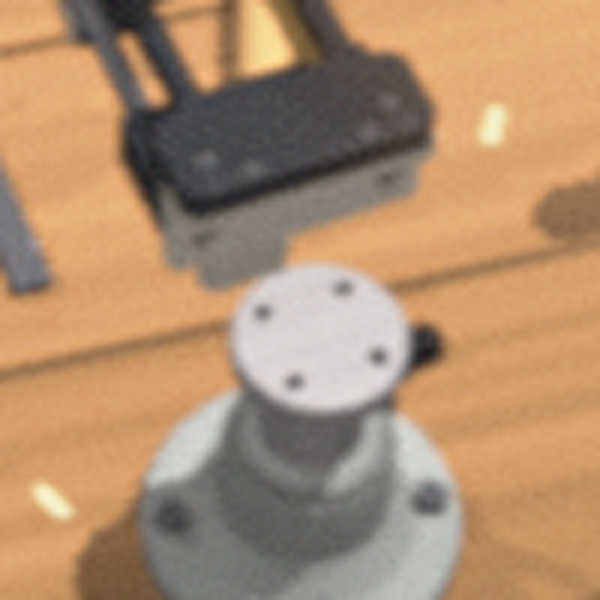

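View pics/w9.png

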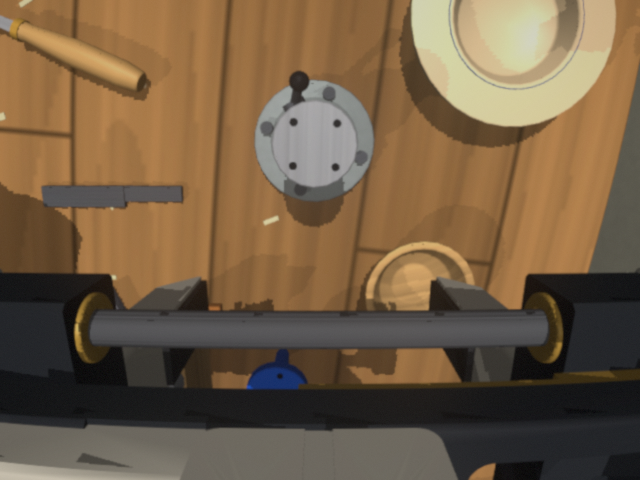

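The arbor stands upright and alone in the socket, proud of the rim. Next is the mallet.

>>> apply_moves --motion '[{"offset": [12, -5, 0], "rotation": [0.013, 0.003, 0]}, {"offset": [24, -11, 0], "rotation": [0, 0, 0]}, {"offset": [28, -13, 0], "rotation": [0, 0, 0]}, {"offset": [28, -13, 0], "rotation": [0, 0, 0]}, {"offset": [28, -13, 0], "rotation": [0, 0, 0]}, {"offset": [28, -13, 0], "rotation": [0, 0, 0]}, {"offset": [26, -11, 0], "rotation": [0, 0, 0]}, {"offset": [15, -8, 0], "rotation": [0, 0, 0]}, {"offset": [6, -3, 0], "rotation": [0, 0, 0]}, {"offset": [0, 0, 0], "rotation": [0, 0, 0]}, {"offset": [0, 0, 0], "rotation": [0, 0, 0]}, {"offset": [0, 0, 0], "rotation": [0, 0, 0]}]'

```text
time: 16.43
tool_pos: [0.5136, 0.1365, 0.3224]
tool_rot: [-3.131, -0.003, 1.695]
contact_force: [-0.7, -0.3, 0.0]
opening: 0.0916
```

```bash
python3 - <<'E'
from h import *
go([.510,.220,.30],1.688)
o,p,q=wcam();save(p,'w10.png')
go([.510,.220,.30],1.688)
print(proj(q,[.51,.22,.185]))
for n in["mallet","mallet_handle","mallet_foot"]:
    for r in tip_of(n,p)[:1]: print(n,np.round(r["location"],4),round(r["score"],2),np.round(proj(q,r["location"])[0]))
E
```

```text
t 16.4333 pos [0.5136 0.1365 0.3224] rot [-3.1307 -0.0035  1.6953] F [-0.72 -0.31  0.02] op 0.0916
offset [83.2   7.03 22.64] rotvec [-0.0109 -0.0034  0.0073]
t 16.4833 pos [0.5138 0.1362 0.3223] rot [-3.1307 -0.0034  1.6947] F [ 0.08 -0.6  -0.6 ] op 0.0916
offset [83.51  6.82 22.56] rotvec [-0.0109 -0.0034  0.0068]
[[333.91831147 105.20371139]]
mallet [ 0.5051  0.2158 -0.0013] 0.93 [323. 124.]
```

View pics/w10.png

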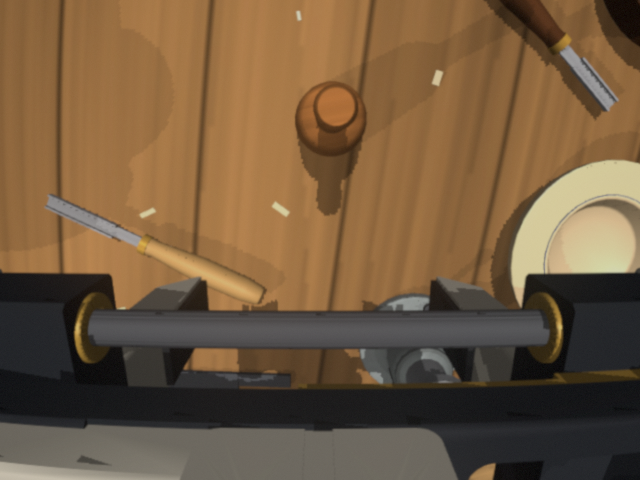

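The handle's top is at (336,105), matching the estimate of about (.511,.220). I move over it.

>>> apply_moves --motion '[{"offset": [10, 1, 0], "rotation": [-0.011, -0.003, 0.007]}, {"offset": [16, 1.5, 0], "rotation": [0, 0, 0]}, {"offset": [18, 1.5, 0], "rotation": [0, 0, 0]}, {"offset": [16, 1.5, 0], "rotation": [0, 0, 0]}, {"offset": [12, 1, 0], "rotation": [0, 0, 0]}, {"offset": [6, 0.5, 0], "rotation": [0, 0, 0]}, {"offset": [0, 0, 0], "rotation": [0, 0, 0]}, {"offset": [0, 0, 0], "rotation": [0, 0, 0]}, {"offset": [0, 0, 0], "rotation": [0, 0, 0]}]'

```text
time: 17.38
tool_pos: [0.5152, 0.2117, 0.3204]
tool_rot: [-3.14, 0.002, 1.677]
contact_force: [0.7, 0.5, 0.5]
opening: 0.0919
```

```bash
python3 - <<'E'
from h import *
go([.511,.220,.27],1.688)
o,p,q=wcam();save(p,'w11.png',(150,200,490,400),2)
E
```

```text
t 17.3833 pos [0.5152 0.2117 0.3204] rot [-3.1396e+00  1.7000e-03  1.6768e+00] F [0.67 0.53 0.46] op 0.0919
offset [ 8.79 -3.24 50.41] rotvec [-0.002   0.0017 -0.0112]
```

View pics/w11.png

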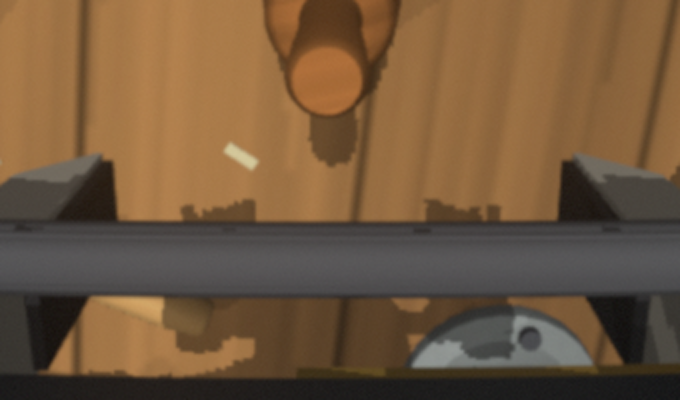

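```bash
python3 - <<'E'
from h import *
o,p,q=wcam()
print(ray(q,[150+327/2,200+80/2],.185))
E
```

```text
[[0.51131815 0.21943504 0.185     ]]
```

>>> apply_moves --motion '[{"offset": [3, -1, 8], "rotation": [-0.002, 0.002, -0.011]}, {"offset": [3, -1, 15], "rotation": [0, 0, 0]}, {"offset": [2.5, -1, 15], "rotation": [0, 0, 0]}, {"offset": [0, 0, 12], "rotation": [0, 0, 0]}, {"offset": [0, 0, 0], "rotation": [0, 0, 0]}, {"offset": [0, 0, 0], "rotation": [0, 0, 0]}]'

```text
time: 17.98
tool_pos: [0.5111, 0.218, 0.2676]
tool_rot: [3.14, -0.001, 1.687]
contact_force: [0.6, 0.7, 0.1]
opening: 0.0919
```

```bash
python3 - <<'E'
from h import *
go([.511,.220,.193],1.688)
E
```

```text
t 17.9833 pos [0.5111 0.218  0.2676] rot [ 3.1395e+00 -8.0000e-04  1.6869e+00] F [0.57 0.65 0.1 ] op 0.0919
offset [ 1.920e+00 -6.000e-02  7.462e+01] rotvec [ 0.0021 -0.0008 -0.0011]
```

>>> apply_moves --motion '[{"offset": [1, 0, 5], "rotation": [0.002, 0, 0]}, {"offset": [0.5, 0, 9], "rotation": [0, 0, 0]}, {"offset": [0, 0, 9], "rotation": [0, 0, 0]}, {"offset": [0, 0, 9], "rotation": [0, 0, 0]}, {"offset": [0, 0, 9], "rotation": [0, 0, 0]}, {"offset": [0, 0, 7], "rotation": [0, 0, 0]}, {"offset": [0, 0, 4], "rotation": [0, 0, 0]}, {"offset": [0, 0, 0], "rotation": [0, 0, 0]}, {"offset": [0, 0, 0], "rotation": [0, 0, 0]}]'

```text
time: 18.73
tool_pos: [0.5115, 0.2194, 0.211]
tool_rot: [3.14, -0.001, 1.687]
contact_force: [0.2, -0.2, 0.6]
opening: 0.092
```

```bash
python3 - <<'E'
from h import *
go([.511,.2195,.193],1.688)
E
```

```text
t 18.7333 pos [0.5115 0.2194 0.211 ] rot [ 3.1401e+00 -1.1000e-03  1.6868e+00] F [ 0.24 -0.19  0.63] op 0.092
offset [ 0.13 -0.49 18.04] rotvec [ 0.0015 -0.0011 -0.0012]
```

>>> apply_moves --motion '[{"offset": [0, -0.4, 5], "rotation": [0.0015, -0.001, -0.001]}, {"offset": [0, 0, 6], "rotation": [0, 0, 0]}, {"offset": [0, 0, 4], "rotation": [0, 0, 0]}, {"offset": [0, 0, 1], "rotation": [0, 0, 0]}, {"offset": [0, 0, 0], "rotation": [0, 0, 0]}, {"offset": [0, 0, 0], "rotation": [0, 0, 0]}]'

```text
time: 19.23
tool_pos: [0.5116, 0.2195, 0.1942]
tool_rot: [3.14, -0.0, 1.688]
contact_force: [0.0, 0.9, -0.6]
opening: 0.0921
```

```bash
python3 - <<'E'
from h import *
go([.511,.2195,.193],1.688)
E
```

```text
t 19.2333 pos [0.5116 0.2195 0.1942] rot [ 3.1399e+00 -3.0000e-04  1.6879e+00] F [ 0.02  0.87 -0.55] op 0.0921
offset [ 0.05 -0.57  1.2 ] rotvec [ 0.0017 -0.0003 -0.0001]
```

>>> apply_moves --motion '[{"offset": [0, -0.5, 0], "rotation": [0.0015, 0, 0]}, {"offset": [0, 0, 0], "rotation": [0, 0, 0]}, {"offset": [0, 0, 0], "rotation": [0, 0, 0]}, {"offset": [0, 0, 0], "rotation": [0, 0, 0]}, {"offset": [0, 0, 0], "rotation": [0, 0, 0]}, {"offset": [0, 0, 0], "rotation": [0, 0, 0]}, {"offset": [0, 0, 0], "rotation": [0, 0, 0]}, {"offset": [0, 0, 0], "rotation": [0, 0, 0]}, {"offset": [0, 0, 0], "rotation": [0, 0, 0]}, {"offset": [0, 0, 0], "rotation": [0, 0, 0]}]' --grip 1 --grip_force 55

```text
time: 20.07
tool_pos: [0.5115, 0.2196, 0.1952]
tool_rot: [3.14, -0.001, 1.688]
contact_force: [-0.1, -1.0, 0.5]
opening: 0.0294
```

>>> apply_moves --motion '[{"offset": [0, 0, -2], "rotation": [0, 0, 0]}, {"offset": [0, 0, -5], "rotation": [0, 0, 0]}, {"offset": [0, 0, -10], "rotation": [0, 0, 0]}, {"offset": [0, 0, -10], "rotation": [0, 0, 0]}, {"offset": [0, 0, -10], "rotation": [0, 0, 0]}, {"offset": [0, 0, -5], "rotation": [0, 0, 0]}, {"offset": [0, 0, 0], "rotation": [0, 0, 0]}, {"offset": [0, 0, 0], "rotation": [0, 0, 0]}]'

```text
time: 20.73
tool_pos: [0.5107, 0.2194, 0.2412]
tool_rot: [-3.141, -0.0, 1.688]
contact_force: [-1.1, -0.8, -1.8]
opening: 0.0245
```

```bash
python3 - <<'E'
from h import *
go([.630,-.002,.36],1.688)
s=read_camera("scene"); save(s,"s12.png",(380,120,520,280),4)
go([.630,-.002,.36],1.688)
E
```

```text
t 20.7333 pos [0.5107 0.2194 0.2412] rot [-3.1412e+00 -3.0000e-04  1.6880e+00] F [-1.05 -0.81 -1.82] op 0.0245
offset [-233.78   92.59 -118.92] rotvec [-0.0004 -0.0003 -0.    ]
t 20.7833 pos [0.5107 0.2194 0.2411] rot [-3.1413e+00 -3.0000e-04  1.6880e+00] F [-0.55  0.1  -3.5 ] op 0.0246
offset [-233.79   92.58 -118.95] rotvec [-0.0003 -0.0003 -0.    ]
```

View pics/s12.png

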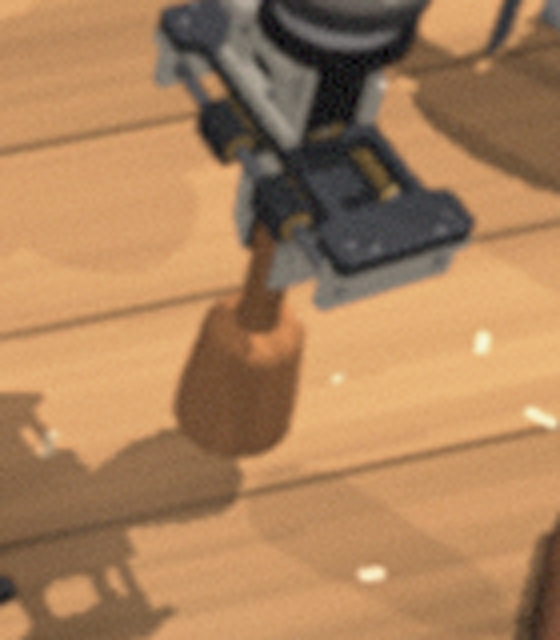

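The mallet is gripped and lifted upright. I carry it over the plate.

>>> apply_moves --motion '[{"offset": [0, 0, -10], "rotation": [0, 0, 0]}, {"offset": [-8, 3, -16], "rotation": [0, 0, 0]}, {"offset": [-18, 7, -18], "rotation": [0, 0, 0]}, {"offset": [-22, 9, -18], "rotation": [0, 0, 0]}, {"offset": [-25, 10, -18], "rotation": [0, 0, 0]}, {"offset": [-25, 10, -14], "rotation": [0, 0, 0]}, {"offset": [-25, 10, -8], "rotation": [0, 0, 0]}, {"offset": [-25, 10, -4], "rotation": [0, 0, 0]}, {"offset": [-22, 8, 0], "rotation": [0, 0, 0]}, {"offset": [-15, 6, 0], "rotation": [0, 0, 0]}, {"offset": [-7, 3, 0], "rotation": [0, 0, 0]}, {"offset": [0, 0, 0], "rotation": [0, 0, 0]}]'

```text
time: 21.78
tool_pos: [0.6106, 0.03, 0.3537]
tool_rot: [-3.134, 0.001, 1.691]
contact_force: [-0.6, 0.2, -2.8]
opening: 0.0241
```

```bash
python3 - <<'E'
from h import *
go([.630,-.002,.36],1.688)
E
```

```text
t 21.7833 pos [0.6106 0.03   0.3537] rot [-3.1340e+00  1.4000e-03  1.6914e+00] F [-0.56  0.16 -2.81] op 0.0241
offset [-34.08  15.39  -6.38] rotvec [-0.0076  0.0014  0.0034]
```

>>> apply_moves --motion '[{"offset": [-6, 3, -3], "rotation": [-0.007, 0.001, 0.003]}, {"offset": [-9, 4, -3], "rotation": [0, 0, 0]}, {"offset": [-9, 4, 0], "rotation": [0, 0, 0]}, {"offset": [-6, 3, 0], "rotation": [0, 0, 0]}, {"offset": [-2, 0.5, 0], "rotation": [0, 0, 0]}, {"offset": [0, 0, 0], "rotation": [0, 0, 0]}, {"offset": [0, 0, 0], "rotation": [0, 0, 0]}, {"offset": [0, 0, 0], "rotation": [0, 0, 0]}]'

```text
time: 22.45
tool_pos: [0.6293, 0.0008, 0.36]
tool_rot: [-3.139, -0.002, 1.692]
contact_force: [-0.1, 0.8, -2.7]
opening: 0.0243
```

```bash
python3 - <<'E'
from h import *
go([.630,-.002,.335],1.688)
s=read_camera("scene"); save(s,"s13.png",(290,120,450,320),3)
t=read_camera("top")
for P in(s,t):
  for n in["mallet_handle","mallet_foot"]:
    for r in tip_of(n,P)[:1]: print(n,np.round(r["location"],4),round(r["score"],2),np.round(proj(P,r["location"])[0]))
E
```

```text
t 22.45 pos [0.6293 0.0008 0.36  ] rot [-3.1391e+00 -1.8000e-03  1.6919e+00] F [-0.13  0.77 -2.74] op 0.0243
offset [-2.9   0.47 24.98] rotvec [-0.0025 -0.0018  0.0039]
mallet_handle [ 0.6268 -0.      0.31  ] 0.73 [369. 205.]
mallet_foot [ 0.6297 -0.0033  0.1098] 0.65 [361. 271.]
mallet_handle [0.686  0.3469 0.0151] 0.58 [140. 196.]
```

View pics/s13.png

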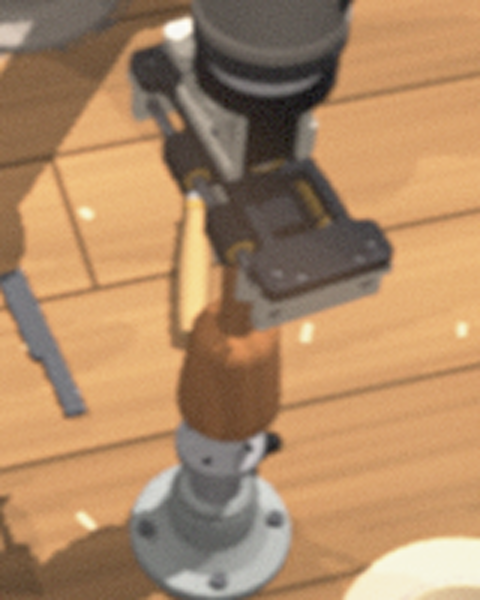

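>>> apply_moves --motion '[{"offset": [-1.5, 0.2, 4], "rotation": [-0.0025, -0.002, 0.004]}, {"offset": [-1.4, 0.2, 6], "rotation": [0, 0, 0]}, {"offset": [0, 0, 7], "rotation": [0, 0, 0]}, {"offset": [0, 0, 5], "rotation": [0, 0, 0]}, {"offset": [0, 0, 3], "rotation": [0, 0, 0]}, {"offset": [0, 0, 0], "rotation": [0, 0, 0]}, {"offset": [0, 0, 0], "rotation": [0, 0, 0]}]'

```text
time: 23.33
tool_pos: [0.6296, -0.0022, 0.3314]
tool_rot: [-3.14, 0.0, 1.688]
contact_force: [-0.4, 0.3, -2.5]
opening: 0.0245
```

```bash
python3 - <<'E'
from h import *
go([.630,-.002,.33],1.688)
s=read_camera("scene"); save(s,"s14.png",(330,200,400,300),6)
E
```

```text
t 23.3333 pos [ 0.6296 -0.0022  0.3314] rot [-3.1404e+00  2.0000e-04  1.6878e+00] F [-0.36  0.31 -2.5 ] op 0.0245
offset [0.13 0.42 1.39] rotvec [-0.0012  0.0002 -0.0002]
```

View pics/s14.png

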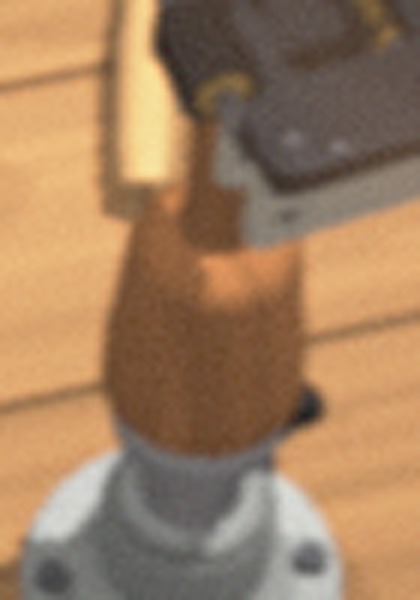

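The head covers the plate and sits just above it. I feel downward gently.

>>> apply_moves --motion '[{"offset": [0, 0.2, 1], "rotation": [0, 0, 0]}, {"offset": [0, 0, 1], "rotation": [0, 0, 0]}, {"offset": [0, 0, 0], "rotation": [0, 0, 0]}]'

```text
time: 23.63
tool_pos: [0.63, -0.0022, 0.3298]
tool_rot: [-3.141, 0.0, 1.688]
contact_force: [-0.5, -0.0, -1.9]
opening: 0.0241
```

>>> apply_moves --motion '[{"offset": [0, 0, 1], "rotation": [0, 0, 0]}, {"offset": [0, 0, 1], "rotation": [0, 0, 0]}]'

```text
time: 23.8
tool_pos: [0.6302, -0.0021, 0.3283]
tool_rot: [3.141, 0.001, 1.688]
contact_force: [-0.3, -1.2, -3.2]
opening: 0.0245
```

>>> apply_moves --motion '[{"offset": [0, 0, 1], "rotation": [0, 0, 0]}, {"offset": [0, 0, 1], "rotation": [0, 0, 0]}]'

```text
time: 23.97
tool_pos: [0.6303, -0.0022, 0.3263]
tool_rot: [3.14, 0.001, 1.688]
contact_force: [-0.7, -0.3, -3.2]
opening: 0.0242
```

>>> apply_moves --motion '[{"offset": [0, 0, 1], "rotation": [0, 0, 0]}, {"offset": [0, 0, 1], "rotation": [0, 0, 0]}]'

```text
time: 24.13
tool_pos: [0.6303, -0.0021, 0.3241]
tool_rot: [3.14, 0.001, 1.688]
contact_force: [0.4, -0.6, -3.3]
opening: 0.0241
```

>>> apply_moves --motion '[{"offset": [0, 0, 1], "rotation": [0, 0, 0]}, {"offset": [0, 0, 1], "rotation": [0, 0, 0]}]'

```text
time: 24.3
tool_pos: [0.6304, -0.0021, 0.3231]
tool_rot: [3.139, 0.001, 1.688]
contact_force: [-2.7, 0.8, 7.0]
opening: 0.0243
```

Contact is at TCP z ≈ 0.3235. I lift a little and tap at about 30 mm/s.

>>> apply_moves --motion '[{"offset": [0, 0, -3], "rotation": [0, 0, 0]}, {"offset": [0, 0, -3], "rotation": [0, 0, 0]}, {"offset": [0, 0, 0], "rotation": [0, 0, 0]}, {"offset": [0, 0, 2.5], "rotation": [0, 0, 0]}, {"offset": [0, 0, 2.5], "rotation": [0, 0, 0]}, {"offset": [0, 0, 2.5], "rotation": [0, 0, 0]}]'

```text
time: 24.8
tool_pos: [0.6307, -0.0022, 0.3227]
tool_rot: [3.136, 0.002, 1.688]
contact_force: [-2.4, 0.0, 13.2]
opening: 0.0243
```

>>> apply_moves --motion '[{"offset": [0, 0, 0.5], "rotation": [0, 0, 0]}]'

```text
time: 24.88
tool_pos: [0.6306, -0.0022, 0.3227]
tool_rot: [3.136, 0.002, 1.688]
contact_force: [-2.1, -0.1, 3.0]
opening: 0.0242
```

>>> apply_moves --motion '[{"offset": [0, 0, -3], "rotation": [0.005, 0.002, 0]}, {"offset": [0, 0, -3], "rotation": [0, 0, 0]}, {"offset": [0, 0, 0], "rotation": [0, 0, 0]}, {"offset": [0, 0, 3], "rotation": [0, 0, 0]}, {"offset": [0, 0, 3], "rotation": [0, 0, 0]}, {"offset": [0, 0, 3], "rotation": [0, 0, 0]}]'

```text
time: 25.38
tool_pos: [0.631, -0.0023, 0.3214]
tool_rot: [3.138, 0.0, 1.688]
contact_force: [-3.8, 0.1, 18.6]
opening: 0.0241
```

>>> apply_moves --motion '[{"offset": [0, 0, 3], "rotation": [0, 0, 0]}]'

```text
time: 25.47
tool_pos: [0.6308, -0.0023, 0.3209]
tool_rot: [3.136, 0.001, 1.688]
contact_force: [-5.7, -0.3, 15.0]
opening: 0.0242
```

```bash
python3 - <<'E'
from h import *
go([.630,-.002,.33],1.688)
s=read_camera("scene"); save(s,"s15.png",(330,200,400,300),6)
E
```

```text
t 25.4667 pos [ 0.6308 -0.0023  0.3209] rot [3.1362e+00 1.3000e-03 1.6878e+00] F [-5.71 -0.28 15.02] op 0.0242
offset [ 0.38 -0.73 -9.09] rotvec [ 0.0054  0.0013 -0.0001]
```

View pics/s15.png

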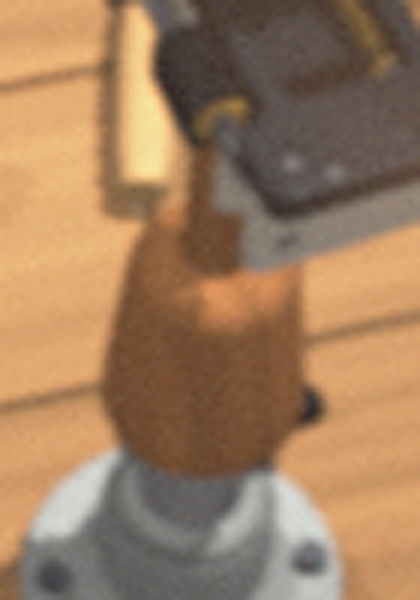

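Each tap drives it in. I keep tapping gently.

>>> apply_moves --motion '[{"offset": [0, -0.3, -3], "rotation": [0.005, 0.001, 0]}, {"offset": [0, -0.3, -3], "rotation": [0, 0, 0]}, {"offset": [0, 0, 0], "rotation": [0, 0, 0]}, {"offset": [0, 0, 3], "rotation": [0, 0, 0]}, {"offset": [0, 0, 3], "rotation": [0, 0, 0]}, {"offset": [0, 0, 3], "rotation": [0, 0, 0]}]'

```text
time: 26.02
tool_pos: [0.6303, -0.0024, 0.3196]
tool_rot: [3.138, 0.001, 1.688]
contact_force: [-4.2, 0.6, 21.8]
opening: 0.0241
```

>>> apply_moves --motion '[{"offset": [0, 0, 3], "rotation": [0, 0, 0]}]'

```text
time: 26.1
tool_pos: [0.6302, -0.0025, 0.319]
tool_rot: [3.136, 0.002, 1.688]
contact_force: [-5.7, 0.2, 17.7]
opening: 0.0242
```

>>> apply_moves --motion '[{"offset": [0, -0.3, -3], "rotation": [0.005, 0.001, 0]}, {"offset": [0, -0.3, -3], "rotation": [0, 0, 0]}, {"offset": [0, 0, 0], "rotation": [0, 0, 0]}, {"offset": [0, 0, 3], "rotation": [0, 0, 0]}, {"offset": [0, 0, 3], "rotation": [0, 0, 0]}, {"offset": [0, 0, 3], "rotation": [0, 0, 0]}]'

```text
time: 26.6
tool_pos: [0.63, -0.0027, 0.3184]
tool_rot: [3.137, 0.002, 1.688]
contact_force: [-7.2, 0.1, 30.4]
opening: 0.024
```

>>> apply_moves --motion '[{"offset": [0, 0, 3], "rotation": [0, 0, 0]}]'

```text
time: 26.68
tool_pos: [0.6297, -0.0027, 0.3185]
tool_rot: [3.134, 0.003, 1.688]
contact_force: [-6.8, 0.2, 18.6]
opening: 0.0246
```

```bash
python3 - <<'E'
from h import *
go([.630,-.002,.33],1.688)
E
```

```text
t 26.6833 pos [ 0.6297 -0.0027  0.3185] rot [3.1343e+00 3.1000e-03 1.6880e+00] F [-6.78  0.17 18.55] op 0.0246
offset [  0.63   0.49 -11.53] rotvec [ 0.0072  0.0031 -0.    ]
```

>>> apply_moves --motion '[{"offset": [0, 0.3, -3], "rotation": [0.007, 0.003, 0]}, {"offset": [0.5, 0.2, -3], "rotation": [0, 0, 0]}, {"offset": [0, 0, 0], "rotation": [0, 0, 0]}, {"offset": [0, 0, 3], "rotation": [0, 0, 0]}, {"offset": [0, 0, 3], "rotation": [0, 0, 0]}, {"offset": [0, 0, 3], "rotation": [0, 0, 0]}]'

```text
time: 27.18
tool_pos: [0.6306, -0.0021, 0.3183]
tool_rot: [3.137, 0.001, 1.688]
contact_force: [-6.9, 1.1, 32.3]
opening: 0.0243
```

>>> apply_moves --motion '[{"offset": [0, 0, 3], "rotation": [0, 0, 0]}]'

```text
time: 27.27
tool_pos: [0.6302, -0.0021, 0.3184]
tool_rot: [3.135, 0.002, 1.688]
contact_force: [-7.6, -0.0, 18.8]
opening: 0.0246
```

>>> apply_moves --motion '[{"offset": [0, 0.3, -3], "rotation": [0.007, 0.003, 0]}, {"offset": [0.5, 0.2, -3], "rotation": [0, 0, 0]}, {"offset": [0, 0, 0], "rotation": [0, 0, 0]}, {"offset": [0, 0, 3], "rotation": [0, 0, 0]}, {"offset": [0, 0, 3], "rotation": [0, 0, 0]}, {"offset": [0, 0, 3], "rotation": [0, 0, 0]}, {"offset": [0, 0, 3], "rotation": [0, 0, 0]}]'

```text
time: 27.85
tool_pos: [0.6307, -0.0015, 0.3184]
tool_rot: [3.135, 0.001, 1.688]
contact_force: [-7.1, 1.2, 19.5]
opening: 0.0243
```

The plate stopped at z = 0.3184 over three taps, with the reading rising to about 32 N, so it looks solid. I lift away and inspect before putting the mallet back.

>>> apply_moves --motion '[{"offset": [0, 0, -5], "rotation": [0.006, 0.001, 0]}, {"offset": [0, 0, -10], "rotation": [0, 0, 0]}, {"offset": [0, 0, -12], "rotation": [0, 0, 0]}, {"offset": [5, 0, -10], "rotation": [0, 0, 0]}, {"offset": [20, -8, -2], "rotation": [0, 0, 0]}, {"offset": [25, -10, 0], "rotation": [0, 0, 0]}, {"offset": [25, -10, 0], "rotation": [0, 0, 0]}, {"offset": [25, -10, 0], "rotation": [0, 0, 0]}, {"offset": [15, -6, 0], "rotation": [0, 0, 0]}, {"offset": [5, -2, 0], "rotation": [0, 0, 0]}, {"offset": [0, 0, 0], "rotation": [0, 0, 0]}]'

```text
time: 28.77
tool_pos: [0.5696, 0.1174, 0.3566]
tool_rot: [-3.137, -0.002, 1.685]
contact_force: [-0.2, 0.9, -1.9]
opening: 0.024
```

```bash
python3 - <<'E'
from h import *
go([.511,.2195,.24],1.688)
s=read_camera("scene"); save(s,"s16.png",(310,210,410,310),6)
E
```

```text
t 28.7667 pos [0.5696 0.1174 0.3566] rot [-3.1367e+00 -1.8000e-03  1.6854e+00] F [-0.16  0.89 -1.87] op 0.024
offset [107.9  -45.95 117.04] rotvec [-0.0049 -0.0018 -0.0026]
```

View pics/s16.png

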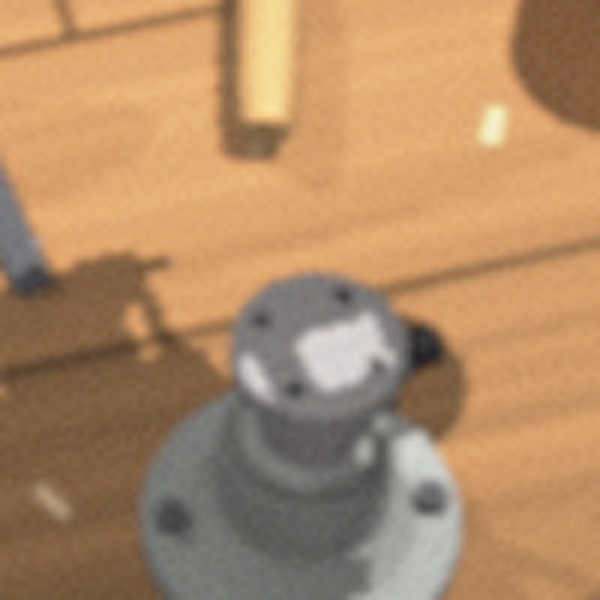

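The holes have moved down about 7 px in the 6× crop, which is about 4.4 mm of travel, and the plate is now close on the nose. I take the mallet back to its place.

>>> apply_moves --motion '[{"offset": [10, -4, 5], "rotation": [-0.005, -0.002, -0.002]}, {"offset": [18, -8, 8], "rotation": [0, 0, 0]}, {"offset": [20, -9, 10], "rotation": [0, 0, 0]}, {"offset": [20, -9, 12], "rotation": [0, 0, 0]}, {"offset": [18, -7, 12], "rotation": [0, 0, 0]}, {"offset": [12, -5, 12], "rotation": [0, 0, 0]}, {"offset": [5, -2, 12], "rotation": [0, 0, 0]}, {"offset": [0, 0, 8], "rotation": [0, 0, 0]}, {"offset": [0, 0, 0], "rotation": [0, 0, 0]}, {"offset": [0, 0, 0], "rotation": [0, 0, 0]}]'

```text
time: 29.65
tool_pos: [0.516, 0.2126, 0.2697]
tool_rot: [3.14, 0.004, 1.675]
contact_force: [0.6, 0.2, -2.0]
opening: 0.0243
```

```bash
python3 - <<'E'
from h import *
go([.511,.2195,.205],1.688)
s=read_camera("scene"); save(s,"s17.png",(310,210,410,310),6)
b=ray(s,[362.5,270.0],.11)[0]
for z in(.122,.1225,.123,.1235,.124,.1265): print(z,((proj(s,[[b[0],b[1],z]])[0]-[310,210]+.5)*6-.5).round(1))
E
```

```text
t 29.65 pos [0.516  0.2126 0.2697] rot [3.1399 0.0037 1.675 ] F [ 0.64  0.2  -1.97] op 0.0243
offset [ 7.65 -4.38 64.67] rotvec [ 0.0017  0.0037 -0.013 ]
0.122 [319.7 342.6]
0.1225 [319.8 341.8]
0.123 [319.9 340.9]
0.1235 [319.9 340.1]
0.124 [320.  339.2]
0.1265 [320.5 335. ]
```

View pics/s17.png

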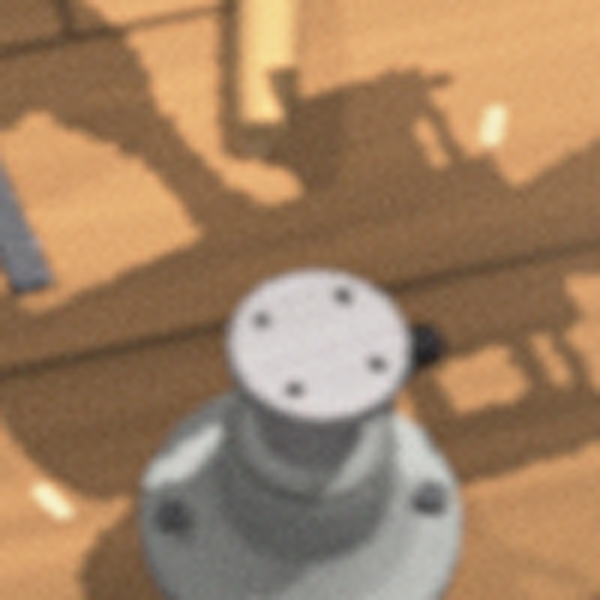

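The mean of the four holes is (319.3,342.3). A plate fully home predicts (319.7,342.6), so it is home. I lower the mallet.

>>> apply_moves --motion '[{"offset": [2.5, -1.5, 5], "rotation": [0.002, 0.004, -0.013]}, {"offset": [2.5, -1.5, 8], "rotation": [0, 0, 0]}, {"offset": [1.5, -1, 9], "rotation": [0, 0, 0]}, {"offset": [0, 0, 9], "rotation": [0, 0, 0]}, {"offset": [0, 0, 8], "rotation": [0, 0, 0]}, {"offset": [0, 0, 5], "rotation": [0, 0, 0]}, {"offset": [0, 0, 0], "rotation": [0, 0, 0]}, {"offset": [0, 0, 0], "rotation": [0, 0, 0]}]'

```text
time: 30.37
tool_pos: [0.5129, 0.217, 0.2223]
tool_rot: [3.139, -0.001, 1.686]
contact_force: [0.1, -0.0, -2.5]
opening: 0.0244
```

```bash
python3 - <<'E'
from h import *
go([.511,.2195,.198],1.688)
s=read_camera("scene"); save(s,"s18.png",(380,120,520,280),4)
E
```

```text
t 30.3667 pos [0.5129 0.217  0.2223] rot [ 3.1392e+00 -6.0000e-04  1.6856e+00] F [ 0.08 -0.04 -2.49] op 0.0244
offset [ 2.67 -1.67 24.26] rotvec [ 0.0024 -0.0006 -0.0024]
```

View pics/s18.png

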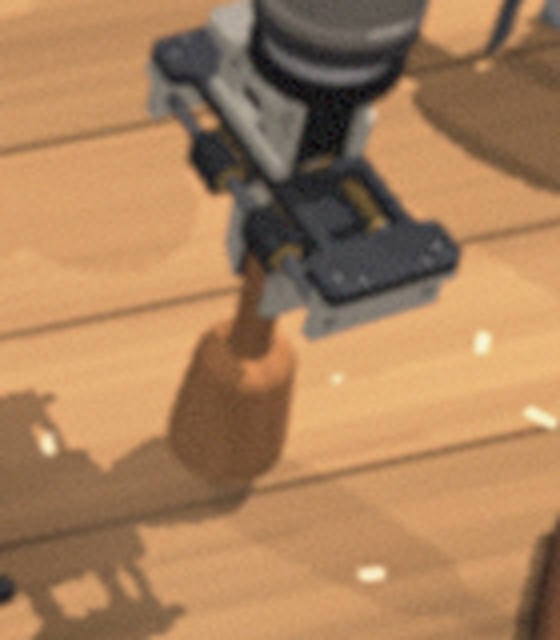

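>>> apply_moves --motion '[{"offset": [0, 0, 5], "rotation": [0.002, 0, 0]}, {"offset": [0, 0, 6], "rotation": [0, 0, 0]}, {"offset": [0, 0, 4], "rotation": [0, 0, 0]}, {"offset": [0, 0, 3], "rotation": [0, 0, 0]}, {"offset": [0, 0, 1], "rotation": [0, 0, 0]}, {"offset": [0, 0, 0], "rotation": [0, 0, 0]}]'

```text
time: 30.92
tool_pos: [0.5135, 0.2172, 0.2023]
tool_rot: [3.139, -0.001, 1.686]
contact_force: [0.9, 0.4, -2.6]
opening: 0.0241
```

>>> apply_moves --motion '[{"offset": [0, 0, 1], "rotation": [0, 0, 0]}, {"offset": [0, 0, 1], "rotation": [0, 0, 0]}]'

```text
time: 31.08
tool_pos: [0.5137, 0.2172, 0.2004]
tool_rot: [3.139, -0.001, 1.686]
contact_force: [-0.2, -0.3, -3.0]
opening: 0.0245
```

>>> apply_moves --motion '[{"offset": [0, 0, 1], "rotation": [0, 0, 0]}, {"offset": [0, 0, 1], "rotation": [0, 0, 0]}]'

```text
time: 31.25
tool_pos: [0.5139, 0.2173, 0.1985]
tool_rot: [3.138, -0.001, 1.686]
contact_force: [0.8, -0.4, -3.7]
opening: 0.0247
```

>>> apply_moves --motion '[{"offset": [0, 0, 1], "rotation": [0.003, 0, 0]}, {"offset": [0, 0, 1], "rotation": [0, 0, 0]}]'

```text
time: 31.42
tool_pos: [0.5139, 0.2173, 0.1965]
tool_rot: [3.141, -0.001, 1.686]
contact_force: [-0.4, 0.3, -2.6]
opening: 0.0244
```

>>> apply_moves --motion '[{"offset": [0, 0, 0.8], "rotation": [0, 0, 0]}, {"offset": [0, 0, 0.5], "rotation": [0, 0, 0]}]'

```text
time: 31.58
tool_pos: [0.514, 0.2174, 0.1962]
tool_rot: [3.14, -0.001, 1.686]
contact_force: [-2.1, -0.0, 2.2]
opening: 0.0242
```

Touching the bench. I open the gripper and rise straight up.

>>> apply_moves --motion '[{"offset": [0, 0, 0], "rotation": [0, 0, 0]}, {"offset": [0, 0, 0], "rotation": [0, 0, 0]}, {"offset": [0, 0, 0], "rotation": [0, 0, 0]}, {"offset": [0, 0, 0], "rotation": [0, 0, 0]}, {"offset": [0, 0, 0], "rotation": [0, 0, 0]}, {"offset": [0, 0, 0], "rotation": [0, 0, 0]}, {"offset": [0, 0, 0], "rotation": [0, 0, 0]}, {"offset": [0, 0, 0], "rotation": [0, 0, 0]}, {"offset": [0, 0, 0], "rotation": [0, 0, 0]}, {"offset": [0, 0, 0], "rotation": [0, 0, 0]}, {"offset": [0, 0, 0], "rotation": [0, 0, 0]}]' --grip 0

```text
time: 32.5
tool_pos: [0.5153, 0.2177, 0.1974]
tool_rot: [3.136, -0.002, 1.686]
contact_force: [-0.9, -0.1, 0.4]
opening: 0.0905
```

>>> apply_moves --motion '[{"offset": [0, 0, -4], "rotation": [0, 0, 0]}, {"offset": [0, 0, -10], "rotation": [0, 0, 0]}, {"offset": [0, 0, -15], "rotation": [0, 0, 0]}, {"offset": [0, 0, -20], "rotation": [0, 0, 0]}, {"offset": [0, 0, -20], "rotation": [0, 0, 0]}, {"offset": [0, 0, -20], "rotation": [0, 0, 0]}, {"offset": [0, 0, -15], "rotation": [0, 0, 0]}, {"offset": [-10, 0, -5], "rotation": [0, 0, 0]}, {"offset": [-20, 0, 0], "rotation": [0, 0, 0]}, {"offset": [-20, 0, 0], "rotation": [0, 0, 0]}, {"offset": [-10, 0, 0], "rotation": [0, 0, 0]}, {"offset": [0, 0, 0], "rotation": [0, 0, 0]}]'

```text
time: 33.5
tool_pos: [0.5211, 0.1543, 0.3181]
tool_rot: [3.132, -0.001, 1.688]
contact_force: [1.1, 0.1, 0.0]
opening: 0.0915
```

```bash
python3 - <<'E'
from h import *
go([.511,.2195,.198],1.688)
s=read_camera("scene"); save(s,"s20.png")
o,p,q=wcam();save(p,"w20.png")
for n in["mallet","mallet_handle","mallet_foot"]:
    for r in tip_of(n,s)[:1]: print(n,np.round(r["location"],4),round(r["score"],2))
E
```

```text
t 33.5 pos [0.5211 0.1543 0.3181] rot [ 3.1315e+00 -1.5000e-03  1.6882e+00] F [1.13 0.07 0.02] op 0.0915
offset [ 65.74  -3.64 120.17] rotvec [ 0.0101 -0.0015  0.0002]
mallet [0.512  0.2223 0.0006] 0.78
mallet_handle [0.5127 0.2169 0.1443] 0.92
mallet_foot [ 0.5153  0.2177 -0.0044] 0.6
```

View pics/s20.png

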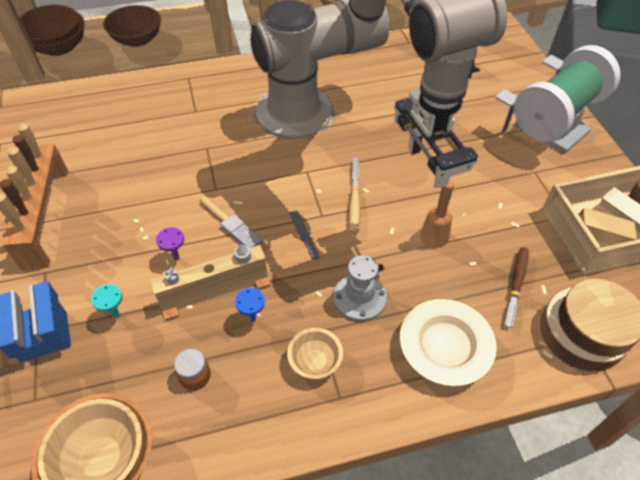

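View pics/w20.png

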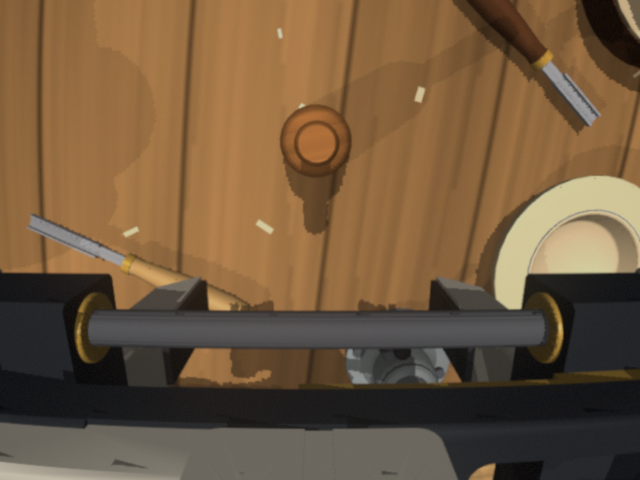

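The mallet stands upright at scene (437,225), the plate sits on the stand at (362,268), everything else is unchanged, and the gripper is clear of everything.

```bash
python3 -c "
from h import *
print(hand_in())"
```

```text
the job is handed in; nothing more can be done
None
```

I took the arbor from the rack's middle hole and let it into the socket by its own weight, so it stood loose about 4–5 mm proud when I let go. I then drove it home with five or six gentle mallet taps at about 30 mm/s. The mallet is back upright on the bench near its starting spot, and the job was handed in at about 34 s of the 72 s allowed.

**Arbor home:** The plate stopped sinking over the last three taps. The wrist force at the ends of the calls peaked at about 32 N, well under the 120 N limit, though the contact peaks between readings were not measured. The four screw holes in the scene camera average to (319.3, 342.3) in the zoomed crop, against (319.7, 342.6) predicted for a plate fully on the rim. That puts it home to within about 0.5 mm.

**Mallet and bench:** The last pictures show the mallet upright. The other centres, tools and bowls looked unmoved by eye. The gripper is open and touching nothing.

**Where checks disagreed:**
- **Travel during tapping:** the tool position gave 5.1 mm of travel and the shift of the holes gave about 4.4 mm. The difference is within picture and slip error.
- **Mallet grip:** the fingers were not fully closed when I began the lift, so the grip sits about 1–3 mm higher on the handle than planned. It did no harm.

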